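# Pack the implant set box for the steriliser

## Task

Pack the open steel set box for the steriliser: first set the wire basket, still empty of the cup, down in the box, then stand the little steel cup in the wire ring inside the basket, then lay the drill tray on the basket with its flange resting on the basket's rim, and last put the lid on the box. Each piece must lie flat and fully home, and the cup, which holds screws, must stay upright all the way.

Things in the scene. Friction and masses are not known exactly. Their poses are not given: they have to be found in the camera images.
- set_box: Open empty steel tub, fast to the bench, no grip: 155 (x) x 125 (y) mm over the bead, 72 high. Origin: centre of underside, z up. Inside floor at z = 4; inside 148 x 118 at the top, 138 x 108 at the floor. Packed, the origins lie centred over this one: basket at z = 4, cup 7, drill tray 42, lid 60 mm, x axes along its x; basket, tray and lid fit either way round.
- basket: Loose steel wire basket, 0.25 kg: rim 138 (x) x 108 (y) mm, inside it 130 x 100; 50 high; foot 128 x 98. Origin: centre of underside, z up; floor at z = 3. Central grip: upright black bar 10 thick (y), 56 long (x), z = 13 to 35, with 28 mm free each side above z = 11: open the fingers about 30. Wire ring for the cup round x = 0, y = +24.5, 37 mm inside, top at z = 10.5. Ratchet fast at -y.
- cup: Loose round steel cup with a few screws (fast), 0.06 kg, 31 mm high: straight, 34 mm across from z = 9 up; below it tapers to a 24 mm foot. Origin: centre of underside, z up; yaw is free. In the ring its origin is 3 mm above the basket's; there fingers have room only on the two sides along the basket's x (40 mm each), not along y.
- drill_tray: Loose shallow steel tray, drills standing along both long sides, 0.22 kg: flange 138 (x) x 108 (y) mm, z = 12 to 14.5, rests on the basket's rim; body below it 126 x 96, at the bottom 122 x 92, drops inside the rim. Origin: centre of underside, z up; floor at z = 2.5. Central grip: upright black bar 10 thick (y), 56 long (x), z = 6 to 27, with 28 mm free each side: open the fingers only about 30.
- lid: Loose steel lid, 0.3 kg: plate with flared skirt, 172 (x) x 142 (y) mm over all. Origin: centre of the skirt's lower edge, z up; plate underside at z = 12 mm (rests on the box's bead), top at 16. The skirt goes outside the bead: inside 167 x 137 at its lower edge, 160 x 130 at the plate. Handle: black bar 10 thick (y), 64 long (x), z = 29.5 to 43.5, centred.
Things that resemble listed ones, but are neither listed nor needed, are in the scene too. Of the things that look like the cup, take the one that is farthest from the robot's base at the start.

How it is judged:
On the way, in this order (a step that is already met when the one before it is completed fails the run):
1. the basket, without the cup, is down in the box (horizontal distance between basket and set_box below 0.008 m and z of basket in the frame of set_box between 0.0005 and 0.0075 m and angle between the x axis of basket and the x axis of set_box, either way round below 0.1 rad and angle between basket's own z axis and vertical below 0.05 rad and horizontal distance between cup and basket above 0.08 m), for 0.2 s.
2. the cup stands in the basket's ring, the basket in the box (horizontal distance between basket and set_box below 0.008 m and z of basket in the frame of set_box between 0.0005 and 0.0075 m and angle between the x axis of basket and the x axis of set_box, either way round below 0.1 rad and angle between basket's own z axis and vertical below 0.05 rad and x of cup in the frame of basket between -0.006 and 0.006 m and y of cup in the frame of basket between 0.0185 and 0.0305 m and z of cup in the frame of basket between -0.0005 and 0.0065 m and angle between cup's own z axis and vertical below 0.1 rad), for 0.2 s.
3. the drill tray lies on the basket's rim, over the cup (all of step 2 and horizontal distance between drill_tray and set_box below 0.008 m and z of drill_tray in the frame of set_box between 0.0385 and 0.0455 m and angle between the x axis of drill_tray and the x axis of set_box, either way round below 0.1 rad and angle between drill_tray's own z axis and vertical below 0.05 rad), for 0.2 s.
4. the lid is on the box (all of step 3 and horizontal distance between lid and set_box below 0.006 m and z of lid in the frame of set_box between 0.0565 and 0.0635 m and angle between the x axis of lid and the x axis of set_box, either way round below 0.1 rad and angle between lid's own z axis and vertical below 0.05 rad), for 0.2 s.
At the end, for the whole second after the job is handed in: Basket, drill tray and lid at their seated heights in and on the box (3.5 mm), centred within 8 mm (lid 6 mm), lengthwise within 0.1 rad, level within 0.05 rad; the cup in the ring within 6 mm (height 3.5 mm), upright within 0.1 rad; all at rest (under 0.02 m/s) (all of step 4 and linear speed of each of basket, cup, drill_tray, lid below 0.02 m/s); the robot touches nothing.
It fails at once if the cup is tipped by more than 0.6 rad (angle between cup's own z axis and vertical above 0.6 rad).
It also fails if it takes over 128 s, if anything falls off the work surface, if the arm or the gripper's body presses on something with over 40 N, if the wrist force passes 120 N, or if a joint passes its speed limit or range.

## Robot

A 6-joint arm with a two-finger parallel gripper is mounted at the origin on a cart in front of the work surface, level with it; the furniture and walls round the work are solid. World frame = base frame: x ahead of the robot, y to its left, z up, the work surface at z = 0. Lengths are in m, angles in rad, forces in N, time in s.
With the tool pointing down it reaches from about 0.25 to 0.775 m from the base axis. Payload 4 kg.
Tool frame: the origin (TCP) lies on the centre line of the jaws, within the pads' length; the fingertips stand 19 mm ahead of it and the grasp point (between the pads) is the TCP; x points along the fingers, z is the direction in which the jaws open and shut, and the axes are right-handed (so a half turn about x gives the same grasp; the last joint's range is limited). The gripper opens to 94 mm and grips with 3 to 60 N. Pads are 16 mm wide; open, the fingers measure 119 mm over their backs; the gripper's body (75 mm by 177 mm) begins 78 mm behind the grasp point.
Start: joints at [1.069, 0.087, 1.371, -0, 1.684, -0.103], TCP at [0.214, 0.507, 0.225] pointing down, gripper open.
Joint ranges: [-3.1, 3.1], [-0.76, 2.03], [0.27, 2.55], [-1.08, 4.22], [0.17, 2.65], [-2.57, 2.57]. Speed limits (rad/s): [2.79, 2.79, 3.14, 3.14, 3.14, 3.14].

## Interface

Orientations are given as [roll, pitch, yaw] about the fixed x, y, z axes, in that order (R = Rz(yaw) Ry(pitch) Rx(roll)).
In Python, from bench import robot, snapshot, camera_params gives the robot as it stands.
- The arm moves only by the tool step_arm, never from a script. Its argument "motion" is text: rows parted by semicolons, each of 7 numbers parted by spaces: the opening in per cent of the stroke, from 0 (shut) to 100 (fully open), then the shift along the tool's x, y, z in cm, then the turn, a rotation vector about the tool's x, y, z in rad. A call has 1 to 20 rows; each row shifts and turns the commanded pose from where the row before left it, along the tool's axes as they then stand; what a row does not reach is not made up. A row lasts 1/12 s, in which the tool goes at most 41.7 mm and 7.16 degrees, less where a joint would pass 70% of its speed; a pose out of reach is approached as far as the arm can. A call with a gripper value outside its range is refused whole. The fingers move at their own pace and stop on an object; the grip force is fixed at half the most. Time passes only in rows, so rows that do not move let the fingers close. It gives the time, the measured TCP pose, the force and the opening at its end, in the units of the state.
- robot.get_obs(): the state, without advancing time (a new reading comes with each control period).
- snapshot(name): name is "scene" or "top"; returns the picture (480x640x3 uint8, red, green, blue); there is no depth.
- camera_params(name): a dict with "fx", "fy", "cx", "cy" (pixels), "R" (3x3) and "t" (3): a world point X has camera coordinates R X + t. Camera axes: x right, y down, z forward; pixel columns grow to the right and rows downward; lengths in m; the calibration is good to about 2 mm. A picture is of the moment at which its call begins. camera_params takes no time and is no camera call.
- robot.close_job(): hands the job in, once; it reports no verdict.
The state is a dict: "time": time; "joint_positions": joint angles; "qvel": joint speeds; "joint_torque": joint torques, N m; "tool_pos": TCP position; "ee_rot": TCP orientation; "wrist_force": force on the tool from outside, world axes, zero at the start; "wrist_torque": the same for the moment, N m; "width": finger opening in m.
Only numpy, scipy, OpenCV 4.12 (cv2) and the standard library are available. Lean on these libraries where they do the work, as an engineer would, in place of code of your own. Each camera call takes 0.05 s, during which the arm holds its last target.

## Working session

There is one attempt and no reset: what is moved stays moved. The work goes in short steps, Python scripts to look and compute and a tool call to move; the robot and the scene stay as the last step left them, time stands still between calls to the robot, and variables do not carry over. Pictures are saved under pics/ and viewed, and the job is handed in when it is done.

Besides the shell and the picture viewer there is one more tool, called after ">>>" by a JSON object that holds its "api" and its "payload". step_arm: Moves the arm, as the interface text tells. Its arguments: {"type":"object","properties":{"motion":{"type":"string"}},"required":["motion"]}

```bash
mkdir -p pics; ls; python3 - <<'E'
from bench import robot, snapshot, camera_params
import cv2
for n in("scene","top"):
    cv2.imwrite(f"pics/{n}0.png",snapshot(n)[:,:,::-1]); p=camera_params(n); print(n,p)
o=robot.get_obs(); print(o)
E
```

```text
pics
scene {'fx': 444.3000115696975, 'fy': 444.3000115696975, 'cx': 323.6283004155749, 'cy': 245.2838095947822, 'R': array([[-0.46213029, -0.88678982,  0.00627777],
       [-0.37341701,  0.18816715, -0.90837925],
       [ 0.8043602 , -0.42213379, -0.41810015]]), 't': array([0.22992811, 0.19462288, 0.66637822])}
top {'fx': 545.8726810385698, 'fy': 545.8726810385698, 'cx': 315.4048464663398, 'cy': 246.22465793791162, 'R': array([[ 0.00964006, -0.99969396,  0.022783  ],
       [-0.98691064, -0.01317979, -0.16072857],
       [ 0.16097965, -0.02093535, -0.98673566]]), 't': array([0.00436517, 0.43571934, 1.30877998])}
{'time': 0.1, 'joint_positions': array([ 1.06887542e+00,  8.79000611e-02,  1.37209272e+00, -8.14393602e-06,
        1.68359317e+00, -1.03085107e-01]), 'qvel': array([-5.15682185e-05, -8.35763138e-04, -2.82431634e-03,  4.04344889e-04,
        2.71391913e-03, -5.86992712e-04]), 'joint_torque': array([ 2.58653286e-03, -3.41248190e+01, -3.03302622e+01,  7.19895260e-02,
        3.03813256e-02, -7.83802420e-05]), 'tool_pos': array([0.21337056, 0.50643417, 0.22341609]), 'ee_rot': array([ 3.04256812,  1.56880301, -2.06865757]), 'wrist_force': array([0.00410481, 0.04626726, 1.20309061]), 'wrist_torque': array([-0.00017726,  0.0218133 , -0.05108869]), 'width': 0.09364411662766405}
```

View pics/scene0.png

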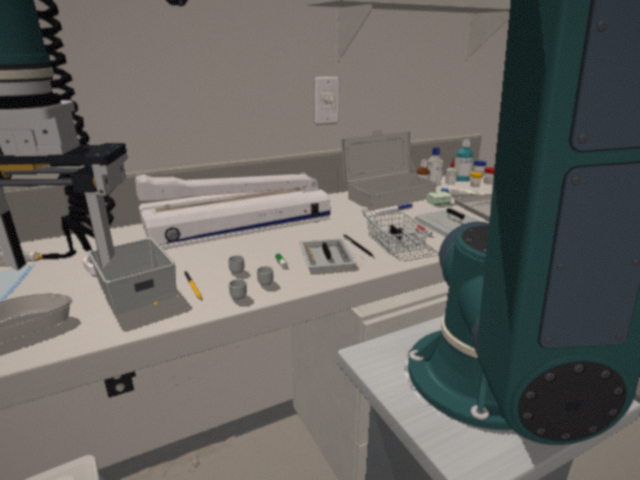

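View pics/top0.png

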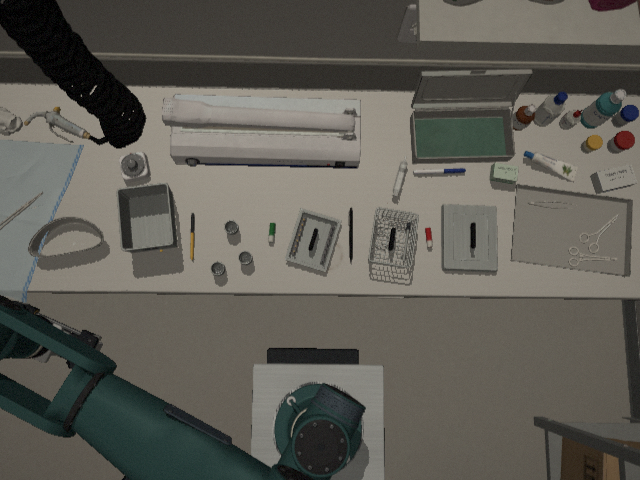

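View zooms.

The top view shows the box at (147,218), three cups at (232,228), (219,270) and (246,260), the tray at (315,240), the basket at (393,245) and the lid at (470,238). I'll zoom in on these.

```bash
cat > h.py <<'E'
import numpy as np, cv2
from bench import robot, snapshot, camera_params
def ray(n,u,v,z):
    p=camera_params(n); d=p['R'].T@np.array([(u-p['cx'])/p['fx'],(v-p['cy'])/p['fy'],1]); c=-p['R'].T@p['t']
    return c+d*(z-c[2])/d[2]
def proj(n,X):
    p=camera_params(n); c=p['R']@np.asarray(X)+p['t']; return np.array([p['fx']*c[0]/c[2]+p['cx'],p['fy']*c[1]/c[2]+p['cy']])
def crop(name,src,x0,y0,x1,y1,k):
    im=cv2.imread(src)[y0:y1,x0:x1]; cv2.imwrite(name,cv2.resize(im,None,fx=k,fy=k,interpolation=cv2.INTER_CUBIC))
E
python3 - <<'E'
from h import *
crop('pics/t1.png','pics/top0.png',100,170,300,295,4)
crop('pics/t2.png','pics/top0.png',280,180,520,295,3.3)
for n,u,v in(("A",232,228),("B",219,270),("C",246,260)):
    p=ray('top',u,v,.02);print(n,p,np.hypot(*p[:2]))
E
```

```text
A [0.48140947 0.21762852 0.02      ] 0.5283154823248085
B [0.37562658 0.24594114 0.02      ] 0.44897925491119745
C [0.4013158  0.18037397 0.02      ] 0.4399876614403029
```

View pics/t1.png

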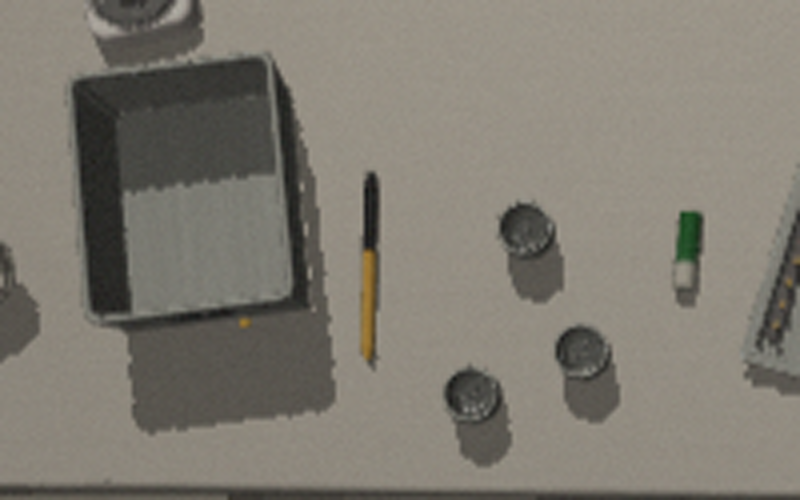

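View pics/t2.png

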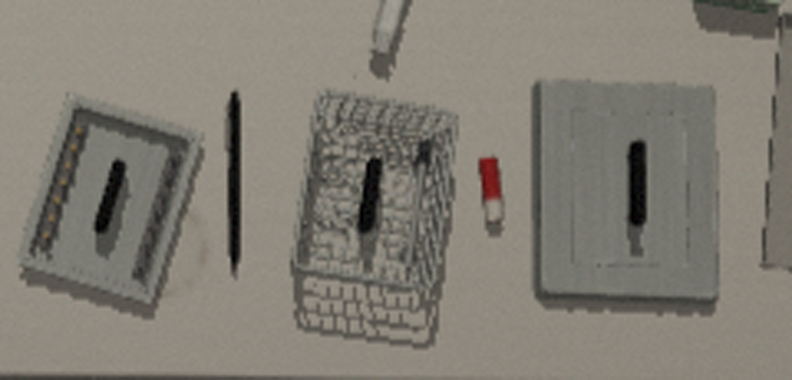

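```bash
cat >> h.py <<'E'
def dark(img,box,thr=60):
    x0,y0,x1,y1=box; g=img[y0:y1,x0:x1].max(2); m=(g<thr).astype(np.uint8)
    n,l,s,c=cv2.connectedComponentsWithStats(m)
    out=[]
    for i in range(1,n):
        if s[i,4]>=30: out.append((s[i,4],np.argwhere(l==i)[:,::-1]+[x0,y0]))
    return sorted(out,key=lambda t:-t[0])
E
python3 - <<'E'
from h import *
from scipy.spatial.transform import Rotation as Ro
o=robot.get_obs(); R=Ro.from_euler('xyz',o['ee_rot']).as_matrix(); print(R.round(3))
im=cv2.imread('pics/top0.png')
for nm,b,z in(('tray',(298,215,330,265),.027),('basket',(380,220,402,262),.035),('lid',(460,215,485,262),.0435)):
  for thr in (35,50):
    for a,p in dark(im,b,thr)[:2]:
        (c,s,an)=cv2.minAreaRect(p.astype(np.float32)); bx=cv2.boxPoints((c,s,an))
        w=np.array([ray('top',u,v,z)[:2] for u,v in p])
        cen=(w.max(0)+w.min(0))/2; e,V=np.linalg.eigh(np.cov((w-w.mean(0)).T)); 
        d=V[:,1]; d=d*np.sign(d[0]); q=(w-w.mean(0))@V
        mid=w.mean(0)+V@((q.max(0)+q.min(0))/2)
        print(nm,thr,a,'mean',w.mean(0).round(4),'mid',mid.round(4),'len',np.ptp(q,axis=0).round(4),'yaw',np.degrees(np.arctan2(d[1],d[0])).round(1))
def quad(nm,pts,o,k,z):
    w=np.array([ray('top',o[0]+(u-k/2+.5)/k,o[1]+(v-k/2+.5)/k,z)[:2] for u,v in pts])
    print(nm,w.mean(0).round(4),'sides',[np.linalg.norm(w[i]-w[(i+1)%4]).round(4) for i in range(4)],'yaw L/R',[np.degrees(np.arctan2(*(a)[::-1])).round(1) for a in(w[0]-w[3],w[1]-w[2])], 'top/bot',[np.degrees(np.arctan2(*(a)[::-1])).round(1)-90 for a in(w[0]-w[1],w[3]-w[2])])
quad('box',[(70,83),(270,55),(295,300),(93,324)],(100,170),4,.072)
quad('basket',[(320,92),(458,113),(438,288),(293,268)],(280,180),3.3,.05)
quad('tray',[(70,93),(204,135),(153,304),(20,268)],(280,180),3.3,.0145)
quad('lid',[(533,80),(717,85),(719,300),(534,298)],(280,180),3.3,.008)
E
```

```text
[[-0.001 -0.922  0.388]
 [-0.002  0.388  0.922]
 [-1.     0.    -0.002]]
tray 35 80 mean [0.4547 0.0157] mid [0.4549 0.0157] len [0.0093 0.0533] yaw -16.0
tray 50 93 mean [0.454  0.0157] mid [0.454  0.0158] len [0.0103 0.0564] yaw -15.6
basket 35 95 mean [ 0.457  -0.1793] mid [ 0.4576 -0.1795] len [0.0113 0.0543] yaw -7.8
basket 50 107 mean [ 0.4565 -0.1793] mid [ 0.4563 -0.1794] len [0.0119 0.0568] yaw -8.7
lid 35 100 mean [ 0.4674 -0.3786] mid [ 0.4676 -0.3796] len [0.0101 0.0608] yaw -2.5
lid 50 120 mean [ 0.4661 -0.3793] mid [ 0.4665 -0.3787] len [0.0124 0.0631] yaw -1.4
box [0.4952 0.4191] sides [np.float64(0.1206), np.float64(0.1519), np.float64(0.1194), np.float64(0.1487)] yaw L/R [np.float64(9.1), np.float64(8.6)] top/bot [np.float64(9.200000000000003), np.float64(7.700000000000003)]
basket [ 0.4585 -0.1826] sides [np.float64(0.1044), np.float64(0.1332), np.float64(0.1078), np.float64(0.1348)] yaw L/R [np.float64(-9.0), np.float64(-7.6)] top/bot [np.float64(-8.0), np.float64(-7.200000000000003)]
tray [0.4546 0.0137] sides [np.float64(0.1075), np.float64(0.1358), np.float64(0.1038), np.float64(0.1403)] yaw L/R [np.float64(-14.8), np.float64(-16.3)] top/bot [np.float64(-17.0), np.float64(-14.5)]
lid [ 0.4687 -0.3813] sides [np.float64(0.1436), np.float64(0.1682), np.float64(0.1417), np.float64(0.1701)] yaw L/R [np.float64(-1.3), np.float64(-2.0)] top/bot [np.float64(-0.7000000000000028), np.float64(0.09999999999999432)]
```

```bash
cat >> h.py <<'E'
from scipy.spatial.transform import Rotation as Ro
def goto(pos,yaw,turnfirst=True):
    "yaw: deg of tool z in world"
    o=robot.get_obs(); R=Ro.from_euler('xyz',o['ee_rot']).as_matrix()
    y=np.radians(yaw); z=np.array([np.cos(y),np.sin(y),0]); x=np.array([0,0,-1.]); T=np.column_stack([x,np.cross(z,x),z])
    rv=Ro.from_matrix(R.T@T).as_rotvec(); d=np.asarray(pos)-o['tool_pos']
    yw=np.degrees(np.arctan2(R[1,2],R[0,2]))
    print('t',round(o['time'],2),'pos',o['tool_pos'].round(4),'yaw',round(yw,2),'tiltx',R[:2,0].round(4),'w',o['width'].round(4),'F',o['wrist_force'].round(1))
    print(' turn rad',rv.round(4),'deg',np.degrees(rv).round(2),' shift cm(after turn)',(100*(T.T@d)).round(2),'rows>=',np.ceil(np.linalg.norm(d)/.0417),' shift cm(no turn)',(100*(R.T@d)).round(2))
E
python3 - <<'E'
from h import *
goto((.457,-.1795,.15),81.8)
E
```

```text
Traceback (most recent call last):
  File "h.py", line 24, in goto
    print('t',round(o['time'],2),'pos',o['tool_pos'].round(4),'yaw',round(yw,2),'tiltx',R[:2,0].round(4),'w',o['width'].round(4),'F',o['wrist_force'].round(1))
                                                                                                             ^^^^^^^^^^^^^^^^
AttributeError: 'float' object has no attribute 'round'
```

```bash
sed -i "s/o\['width'\].round(4)/round(o['width'],4)/" h.py
python3 - <<'E'
from h import *
goto((.457,-.1795,.15),81.8)
E
```

```text
t 0.1 pos [0.2134 0.5064 0.2234] yaw 67.15 tiltx [-0.001  -0.0018] w 0.0936 F [0.  0.  1.2]
 turn rad [-0.2557 -0.0019 -0.0004] deg [-14.65  -0.11  -0.03]  shift cm(after turn) [  7.34 -33.9  -64.42] rows>= 18.0  shift cm(no turn) [  7.44 -49.09 -53.73]
```

>>> {"api": "step_arm", "payload": {"motion": "33 0 0 0 -0.085 0 0;33 0 0 0 -0.085 0 0;33 0 0 0 -0.085 0 0;33 0 -1.5 -2.8 0 0 0;33 0 -1.5 -2.8 0 0 0;33 0 -1.5 -2.8 0 0 0;33 0 -1.5 -2.8 0 0 0;33 0 -1.5 -2.8 0 0 0;33 0 -1.5 -2.8 0 0 0;33 0 -1.5 -2.8 0 0 0;33 0 -1.5 -2.8 0 0 0;33 0 -1.5 -2.8 0 0 0;33 0 -1.5 -2.8 0 0 0;33 0 -1.5 -2.8 0 0 0;33 0 -1.5 -2.8 0 0 0;33 0 -1.5 -2.8 0 0 0;33 0 -1.5 -2.8 0 0 0;33 0 -1.5 -2.8 0 0 0;33 0 -1.5 -2.8 0 0 0;33 0 -1.5 -2.8 0 0 0"}}

```text
time: 1.77
tool_pos: [0.3977, -0.0023, 0.2241]
ee_rot: [0.89, 1.57, 2.316]
wrist_force: [0.8, 0.9, -0.6]
width: 0.0314
```

```bash
python3 - <<'E'
from h import *
goto((.457,-.1795,.15),81.8)
E
```

```text
t 1.77 pos [ 0.3977 -0.0023  0.2241] yaw 81.74 tiltx [-0.0003  0.0003] w 0.0314 F [ 0.8  0.9 -0.6]
 turn rad [-0.001   0.0002 -0.0003] deg [-0.06  0.01 -0.02]  shift cm(after turn) [  7.41  -8.4  -16.69] rows>= 5.0  shift cm(no turn) [  7.41  -8.42 -16.68]
```

>>> {"api": "step_arm", "payload": {"motion": "33 0.9 -1.05 -2.08 0 0 0;33 0.9 -1.05 -2.08 0 0 0;33 0.9 -1.05 -2.08 0 0 0;33 0.9 -1.05 -2.08 0 0 0;33 0.9 -1.05 -2.08 0 0 0;33 0.9 -1.05 -2.08 0 0 0;33 0.9 -1.05 -2.08 0 0 0;33 0.9 -1.05 -2.08 0 0 0;33 0 0 0 0 0 0;33 0 0 0 0 0 0;33 0 0 0 0 0 0"}}

```text
time: 2.68
tool_pos: [0.4567, -0.1769, 0.1523]
ee_rot: [0.69, 1.57, 2.117]
wrist_force: [-0.3, 0.6, 1.6]
width: 0.0312
```

```bash
python3 - <<'E'
from h import *
for n in("scene","top"): cv2.imwrite(f"pics/{n}1.png",snapshot(n)[:,:,::-1])
goto((.457,-.1795,.15),81.8)
crop('pics/s1.png','pics/scene1.png',60,200,300,340,3.3)
crop('pics/t1b.png','pics/top1.png',100,170,200,260,7)
E
```

```text
t 2.78 pos [ 0.457  -0.1766  0.153 ] yaw 81.82 tiltx [0.0008 0.0001] w 0.0312 F [ 0.5 -0.3  0.3]
 turn rad [0.0004 0.0002 0.0008] deg [0.02 0.01 0.05]  shift cm(after turn) [ 0.3  -0.04 -0.29] rows>= 1.0  shift cm(no turn) [ 0.3  -0.04 -0.29]
```

View pics/scene1.png

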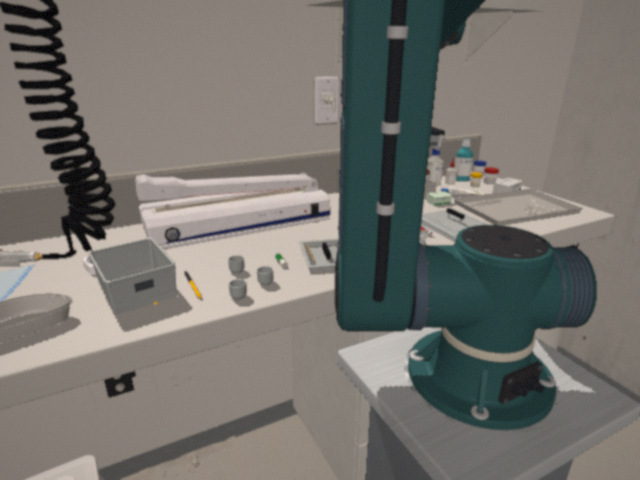

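View pics/s1.png

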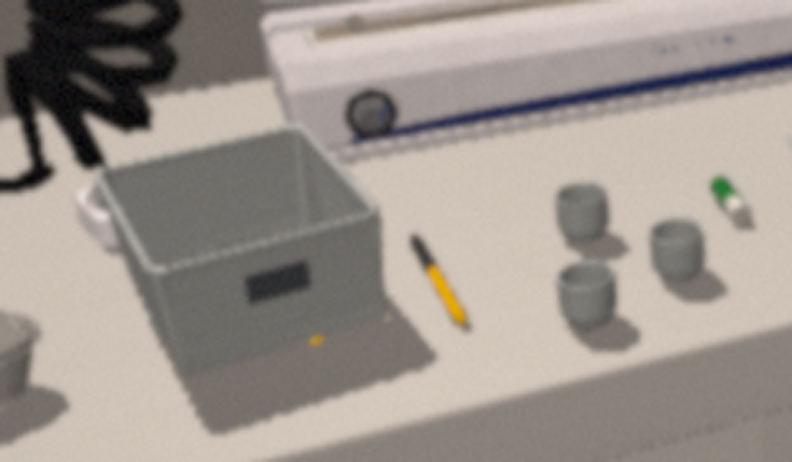

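View pics/t1b.png

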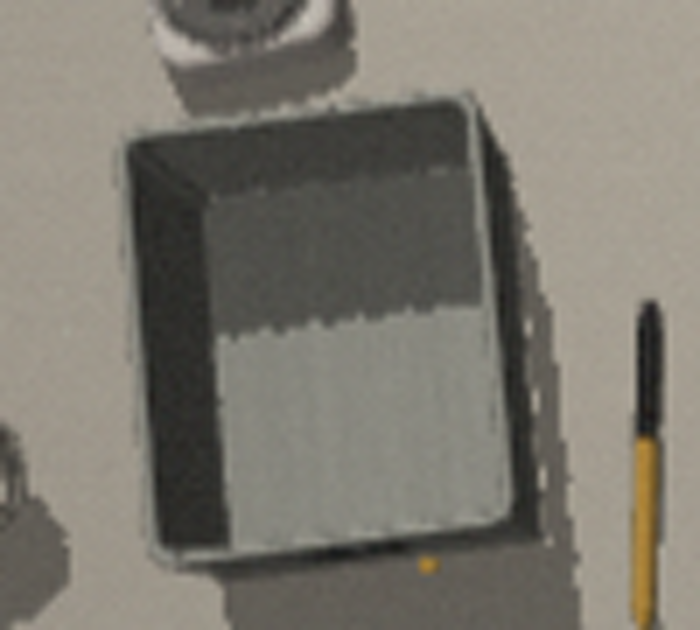

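View pics/top1.png

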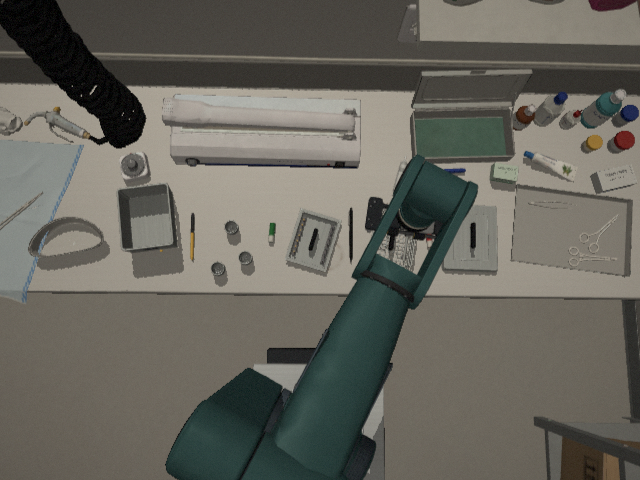

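The box is clear in both views. In the s1 crop its rim corners are at (102,170), (298,127), (378,210) and (155,268). The gripper stands over the basket.

```bash
python3 - <<'E'
from h import *
def quad(nm,cam,pts,o,k,z):
    w=np.array([ray(cam,o[0]+(u-k/2+.5)/k,o[1]+(v-k/2+.5)/k,z)[:2] for u,v in pts])
    print(nm,w.mean(0).round(4),'sides',[np.linalg.norm(w[i]-w[(i+1)%4]).round(4) for i in range(4)],'yaw',[np.degrees(np.arctan2(*(a)[::-1])).round(1) for a in(w[0]-w[3],w[1]-w[2])], [np.degrees(np.arctan2(*(a)[::-1])).round(1)-90 for a in(w[0]-w[1],w[3]-w[2])]); print((w*1000).round().tolist())
quad('box top','top',[(123,136),(475,90),(520,532),(154,570)],(100,170),7,.072)
quad('box scene','scene',[(100,168),(298,125),(381,209),(154,271)],(60,200),3.3,.072)
E
```

```text
box top [0.4959 0.4194] sides [np.float64(0.1212), np.float64(0.1566), np.float64(0.1235), np.float64(0.1526)] yaw [np.float64(7.8), np.float64(8.6)] [np.float64(8.700000000000003), np.float64(6.799999999999997)]
[[563.0, 490.0], [582.0, 371.0], [427.0, 347.0], [412.0, 470.0]]
box scene [0.4974 0.4207] sides [np.float64(0.1163), np.float64(0.1478), np.float64(0.1214), np.float64(0.1529)] yaw [np.float64(7.6), np.float64(9.6)] [np.float64(6.900000000000006), np.float64(9.400000000000006)]
[[565.0, 490.0], [579.0, 374.0], [433.0, 350.0], [413.0, 469.0]]
```

>>> {"api": "step_arm", "payload": {"motion": "33 2.1 0 -0.15 0 0 0;33 2 0 -0.14 0 0 0;33 1 0 0 0 0 0;33 0 0 0 0 0 0;33 0 0 0 0 0 0;33 0 0 0 0 0 0"}}

```text
time: 3.28
tool_pos: [0.4573, -0.1803, 0.1028]
ee_rot: [-1.841, 1.569, -0.413]
wrist_force: [0.4, -0.6, 0.5]
width: 0.031
```

```bash
python3 - <<'E'
from h import *
goto((.457,-.1795,.033),81.8)
for n in("scene","top"): cv2.imwrite(f"pics/{n}2.png",snapshot(n)[:,:,::-1])
crop('pics/t2b.png','pics/top2.png',350,180,450,300,6)
E
```

```text
t 3.28 pos [ 0.4573 -0.1803  0.1028] yaw 81.8 tiltx [ 0.002  -0.0009] w 0.031 F [ 0.4 -0.6  0.5]
 turn rad [-0.0001 -0.0006  0.0021] deg [-0.   -0.03  0.12]  shift cm(after turn) [6.98 0.05 0.08] rows>= 2.0  shift cm(no turn) [6.98 0.06 0.08]
```

View pics/t2b.png

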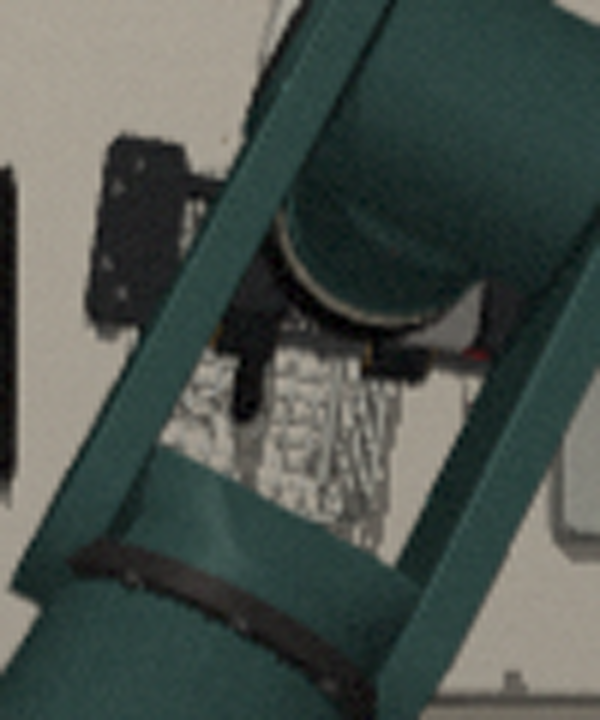

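>>> {"api": "step_arm", "payload": {"motion": "33 2 0 0.06 0 0 0;33 2 0 0 0 0 0;33 1.5 0 0 0 0 0;33 1 0 0 0 0 0;33 0.4 0 0 0 0 0;33 0 0 0 0 0 0;33 0 0 0 0 0 0;0 0 0 0 0 0 0;0 0 0 0 0 0 0;0 0 0 0 0 0 0;0 0 0 0 0 0 0;0 0 0 0 0 0 0;0 0 0 0 0 0 0"}}

```text
time: 4.47
tool_pos: [0.4572, -0.1798, 0.0332]
ee_rot: [-1.538, 1.57, -0.112]
wrist_force: [0.3, 0.8, 3.6]
width: 0.0095
```

```bash
python3 - <<'E'
from h import *
goto((.457,-.1795,.033),81.8)
E
```

```text
t 4.47 pos [ 0.4572 -0.1798  0.0332] yaw 81.76 tiltx [ 0.0013 -0.0001] w 0.0095 F [0.3 0.8 3.6]
 turn rad [-0.0008  0.      0.0013] deg [-0.04  0.    0.07]  shift cm(after turn) [0.02 0.02 0.03] rows>= 1.0  shift cm(no turn) [0.02 0.02 0.03]
```

>>> {"api": "step_arm", "payload": {"motion": "0 -1 0 0 0 0 0;0 -2 0 0 0 0 0;0 -3 0 0 0 0 0;0 -3 0 0 0 0 0;0 -3 0 0 0 0 0;0 -2 0 0 0 0 0;0 -1 0 0 -0.07 0 0;0 0 0 0 -0.07 0 0;0 0 0 0 -0.07 0 0;0 0 0 0 -0.076 0 0;0 0 0 0 0 0 0"}}

```text
time: 5.38
tool_pos: [0.4561, -0.1796, 0.1821]
ee_rot: [1.091, 1.569, 2.805]
wrist_force: [-0.3, 0.6, -2.4]
width: 0.0097
```

```bash
python3 - <<'E'
from h import *
goto((.4962,.4197,.18),98.2)
E
```

```text
t 5.38 pos [ 0.4561 -0.1796  0.1821] yaw 98.21 tiltx [-0.0013  0.0005] w 0.0097 F [-0.3  0.6 -2.4]
 turn rad [ 0.0003  0.0007 -0.0013] deg [ 0.01  0.04 -0.07]  shift cm(after turn) [  0.21 -12.51  58.75] rows>= 15.0  shift cm(no turn) [  0.24 -12.53  58.75]
```

>>> {"api": "step_arm", "payload": {"motion": "0 0 -0.21 1 0 0 0;0 0 -0.43 2 0 0 0;0 0 -0.68 3.2 0 0 0;0 0 -0.68 3.2 0 0 0;0 0 -0.68 3.2 0 0 0;0 0 -0.68 3.2 0 0 0;0 0 -0.68 3.2 0 0 0;0 0 -0.68 3.2 0 0 0;0 0 -0.68 3.2 0 0 0;0 0 -0.68 3.2 0 0 0;0 0 -0.68 3.2 0 0 0;0 0 -0.68 3.2 0 0 0;0 0 -0.68 3.2 0 0 0;0 0 -0.68 3.2 0 0 0;0 0 -0.68 3.2 0 0 0;0 0 -0.68 3.2 0 0 0;0 0 -0.68 3.2 0 0 0;0 0 -0.68 3.2 0 0 0;0 0 -0.55 2.5 0 0 0;0 0 -0.4 2 0 0 0"}}

```text
time: 7.05
tool_pos: [0.4956, 0.4218, 0.1816]
ee_rot: [1.476, 1.569, -3.095]
wrist_force: [0.3, -1.1, -1.9]
width: 0.0098
```

>>> {"api": "step_arm", "payload": {"motion": "0 0 0 0 0 0 0;0 0 0 0 0 0 0;0 0 0 0 0 0 0"}}

```text
time: 7.3
tool_pos: [0.4964, 0.4186, 0.182]
ee_rot: [2.358, 1.569, -2.213]
wrist_force: [-0.1, 0.0, -3.1]
width: 0.0094
```

```bash
python3 - <<'E'
from h import *
goto((.4962,.4197,.13),98.2)
for n in("scene","top"): cv2.imwrite(f"pics/{n}3.png",snapshot(n)[:,:,::-1])
crop('pics/t3b.png','pics/top3.png',80,150,240,270,5)
crop('pics/s3b.png','pics/scene3.png',50,150,250,300,4)
E
```

```text
t 7.3 pos [0.4964 0.4186 0.182 ] yaw 98.11 tiltx [-0.001  -0.0013] w 0.0094 F [-0.1  0.  -3.1]
 turn rad [-0.0015 -0.0012 -0.0012] deg [-0.09 -0.07 -0.07]  shift cm(after turn) [5.2  0.   0.11] rows>= 2.0  shift cm(no turn) [ 5.2  -0.01  0.12]
```

View pics/t3b.png

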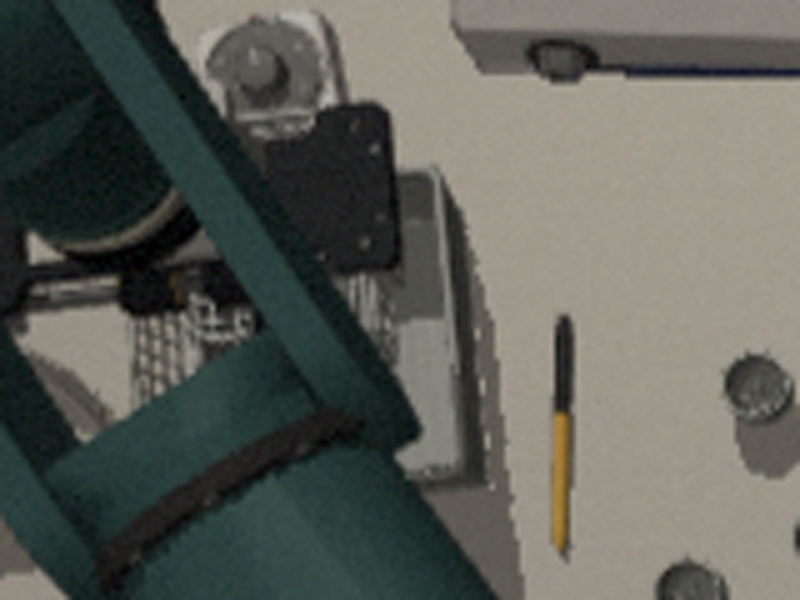

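View pics/s3b.png

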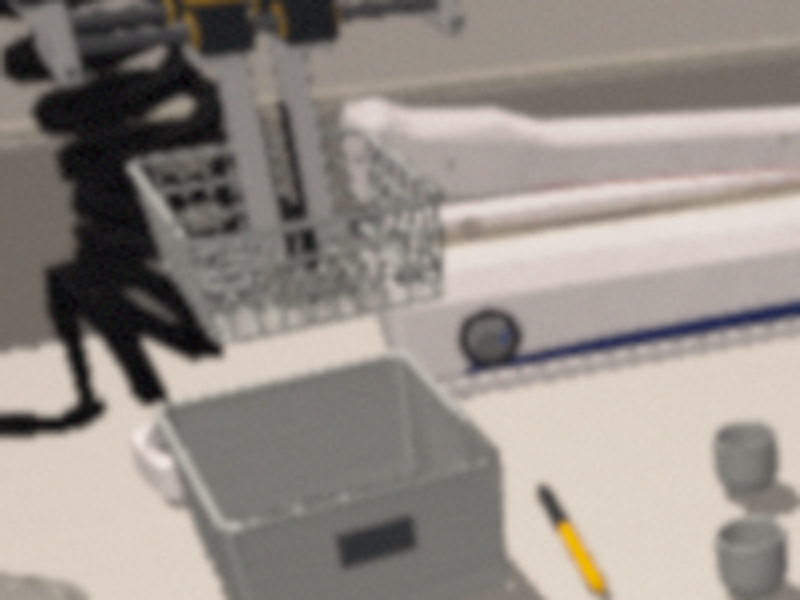

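>>> {"api": "step_arm", "payload": {"motion": "0 2 0 0.05 0 0 0;0 2.5 0 0 0 0 0;0 1.5 0 0 0 0 0;0 0 0 0 0 0 0;0 0 0 0 0 0 0;0 0 0 0 0 0 0"}}

```text
time: 7.9
tool_pos: [0.4977, 0.4193, 0.1242]
ee_rot: [-1.1, 1.568, 0.612]
wrist_force: [0.1, 0.3, -2.6]
width: 0.0096
```

```bash
python3 - <<'E'
from h import *
goto((.4962,.4197,.037),98.2)
for n in("scene","top"): cv2.imwrite(f"pics/{n}4.png",snapshot(n)[:,:,::-1])
crop('pics/s4b.png','pics/scene4.png',70,180,200,290,6)
E
```

```text
t 7.9 pos [0.4977 0.4193 0.1242] yaw 98.09 tiltx [0.002  0.0014] w 0.0096 F [ 0.1  0.3 -2.6]
 turn rad [-0.0019  0.0011  0.0022] deg [-0.11  0.06  0.13]  shift cm(after turn) [8.72 0.14 0.06] rows>= 3.0  shift cm(no turn) [8.72 0.16 0.05]
```

View pics/s4b.png

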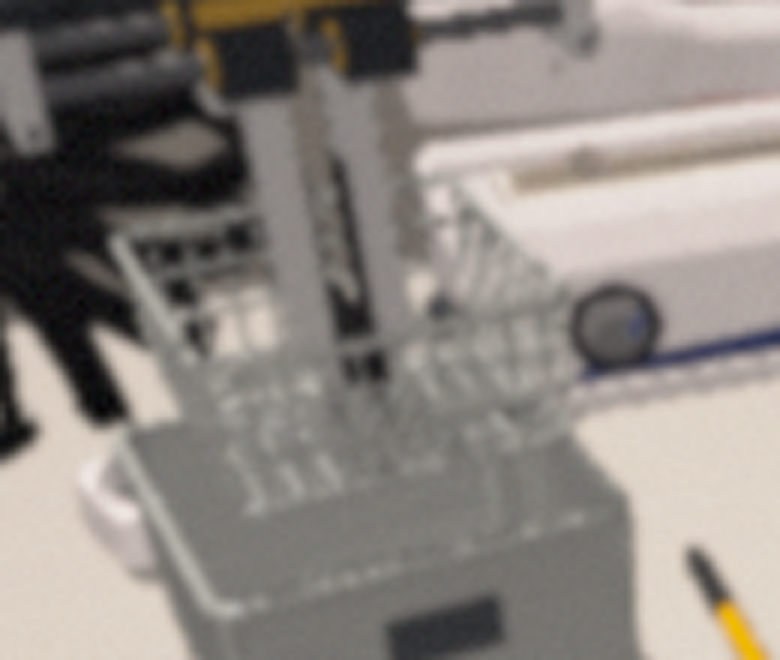

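```bash
python3 - <<'E'
from h import *
y=np.radians(8.1);ax=np.array([np.cos(y),np.sin(y)]);ay=np.array([-ax[1],ax[0]])
f=lambda u,v,z:ray('scene',70+u/6,180+v/6,z)[:2]
P=[f(115,240,.141),f(575,295,.141)]; print(P,sum(P)/2)
for c in((.4962,.4197),):
  for sx,sy in((1,1),(1,-1),(-1,-1),(-1,1)):
    q=np.array(c)+sx*.069*ax+sy*.054*ay; b=np.array(c)+sx*.0775*ax+sy*.0625*ay
    print('basket',(proj('scene',[*q,.141])-[70,180])*6,'box',(proj('scene',[*b,.072])-[70,180])*6)
E
```

```text
[array([0.54821958, 0.47831067]), array([0.43630429, 0.35646681])] [0.49226193 0.41738874]
basket [ 98.09240737 233.4431416 ] box [110.32225325 425.66713277]
basket [445.43455114 167.75800094] box [494.68704808 339.36119669]
basket [575.30016764 295.94609233] box [642.55481657 502.15484803]
basket [190.79221    380.34722798] box [213.81050695 615.37496733]
```

>>> {"api": "step_arm", "payload": {"motion": "0 2 0.05 0.05 0 0 0;0 2 0.05 0 0 0 0;0 1.5 0 0 0 0 0;0 1 0 0 0 0 0;0 1 0 0 0 0 0;0 0.6 0 0 0 0 0;0 0.3 0 0 0 0 0;0 0.2 0 0 0 0 0;0 0 0 0 0 0 0;0 0 0 0 0 0 0"}}

```text
time: 8.83
tool_pos: [0.4964, 0.4203, 0.0375]
ee_rot: [-1.066, 1.569, 0.647]
wrist_force: [0.7, -0.9, -2.2]
width: 0.0098
```

```bash
python3 - <<'E'
from h import *
goto((.4962,.4197,.037),98.2)
E
```

```text
t 8.83 pos [0.4964 0.4203 0.0375] yaw 98.15 tiltx [0.0016 0.0012] w 0.0098 F [ 0.7 -0.9 -2.2]
 turn rad [-0.0009  0.001   0.0017] deg [-0.05  0.05  0.1 ]  shift cm(after turn) [ 0.05  0.03 -0.05] rows>= 1.0  shift cm(no turn) [ 0.05  0.03 -0.05]
```

Almost on the floor, and F still shows the weight. I'll go down 1 mm more, then release and lift.

>>> {"api": "step_arm", "payload": {"motion": "0 0.1 0 0 0 0 0;0 0 0 0 0 0 0;10 0 0 0 0 0 0;20 0 0 0 0 0 0;30 0 0 0 0 0 0;30 0 0 0 0 0 0;30 0 0 0 0 0 0;30 -1 0 0 0 0 0;30 -2 0 0 0 0 0;30 -3 0 0 0 0 0;30 -4 0 0 0 0 0;30 -4 0 0 0 0 0;60 0 0 0 0 0 0;60 0 0 0 0 0 0"}}

```text
time: 10.0
tool_pos: [0.4975, 0.4211, 0.181]
ee_rot: [-1.088, 1.561, 0.625]
wrist_force: [0.3, 0.7, -0.6]
width: 0.038
```

```bash
python3 - <<'E'
from h import *
for n in("scene","top"): cv2.imwrite(f"pics/{n}5.png",snapshot(n)[:,:,::-1])
im=cv2.imread('pics/top0.png')
# cup A top circle
c=im[214:244,217:248]; cv2.imwrite('pics/cup.png',cv2.resize(c,None,fx=16,fy=16,interpolation=cv2.INTER_CUBIC))
crop('pics/cups.png','pics/scene1.png',220,245,280,305,10)
crop('pics/s5b.png','pics/scene5.png',70,180,200,290,6)
goto((.4814,.2176,.1),0)
goto((.4814,.2176,.1),8.2)
E
```

```text
t 10.1 pos [0.4956 0.4196 0.1753] yaw 98.15 tiltx [-0.0003 -0.0002] w 0.0461 F [ 0.6 -0.1 -0.6]
 turn rad [ 1.713e+00 -4.000e-04 -1.000e-04] deg [ 9.815e+01 -2.000e-02 -1.000e-02]  shift cm(after turn) [  7.53 -20.2   -1.42] rows>= 6.0  shift cm(no turn) [  7.54   4.26 -19.8 ]
t 10.1 pos [0.4956 0.4196 0.1753] yaw 98.15 tiltx [-0.0003 -0.0002] w 0.0461 F [ 0.6 -0.1 -0.6]
 turn rad [ 1.5698e+00 -4.0000e-04 -2.0000e-04] deg [ 8.995e+01 -2.000e-02 -1.000e-02]  shift cm(after turn) [  7.53 -19.8   -4.28] rows>= 6.0  shift cm(no turn) [  7.54   4.26 -19.8 ]
```

View pics/cup.png

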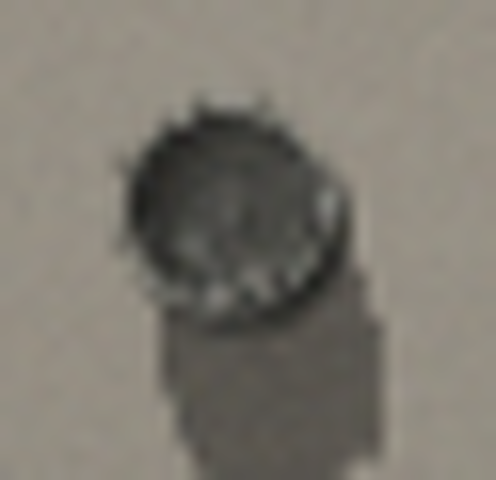

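View pics/cups.png

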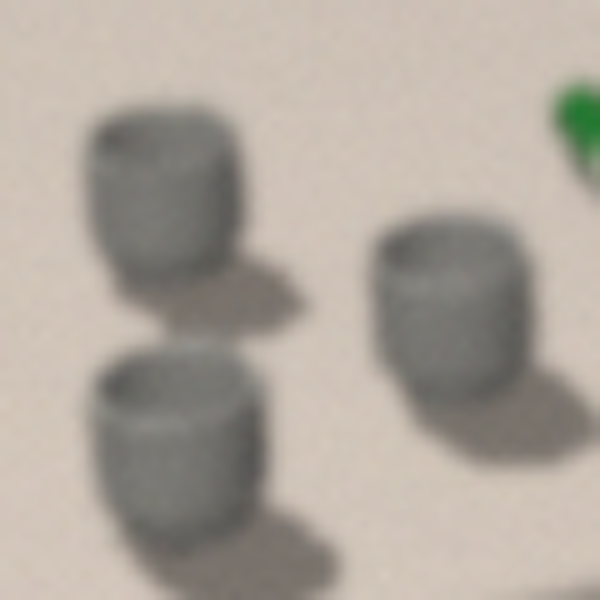

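View pics/s5b.png

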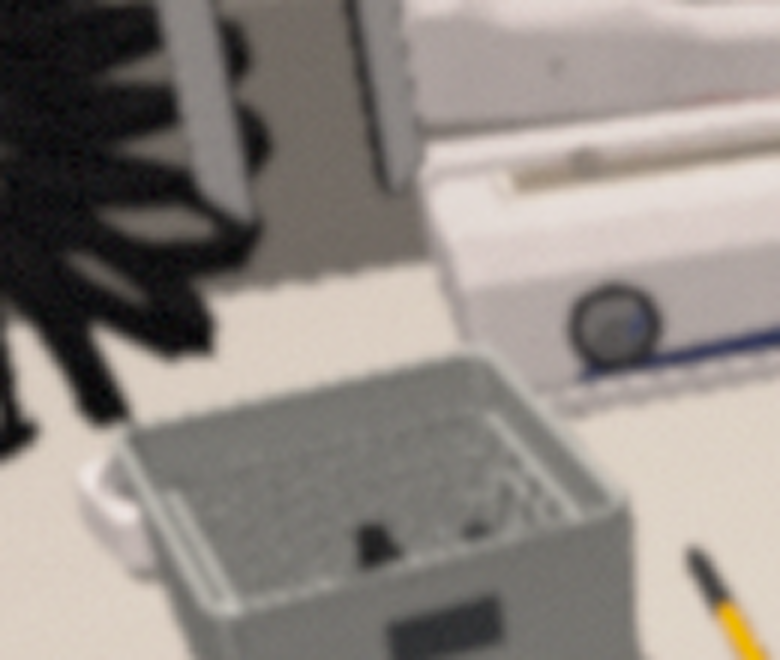

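```bash
python3 - <<'E'
from h import *
print(ray('top',217+(239+.5)/16-.5,214+(216+.5)/16-.5,.031), ray('scene',220+166.5/10-.5,245+137.5/10-.5,.031))
print(robot.get_obs()['joint_positions'].round(3))
# detect ring/basket in top5?
crop('pics/t5b.png','pics/top5.png',100,170,200,260,7)
E
```

```text
[0.48168319 0.21754531 0.031     ] [0.48197727 0.21895868 0.031     ]
[ 0.615  0.322  1.19   0.     1.629 -1.098]
```

View pics/t5b.png

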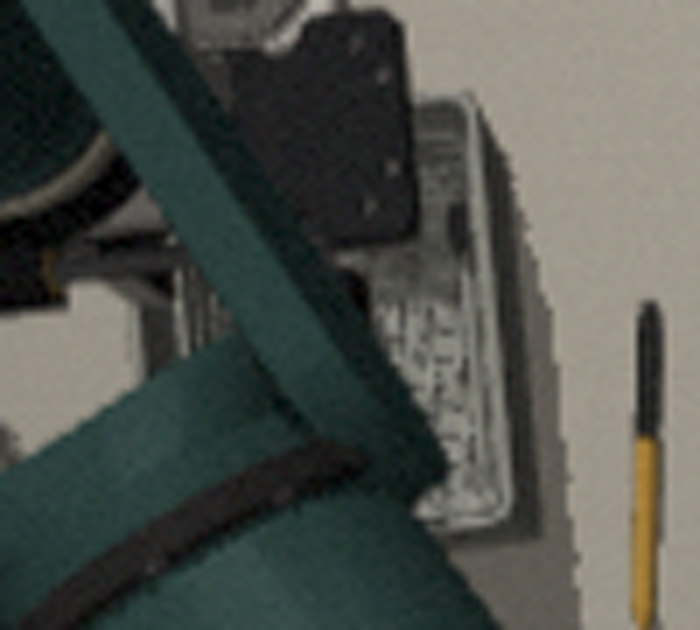

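>>> {"api": "step_arm", "payload": {"motion": "65 0 0.71 -3.3 0 0 0;65 0 0.71 -3.3 0 0 0;65 0 0.71 -3.3 0 0 0;65 0 0.71 -3.3 0 0 0;65 0 0.71 -3.3 0 0 0;65 0 0.71 -3.3 0 0 0;65 0 0 0 0.112 0 0;65 0 0 0 0.112 0 0;65 0 0 0 0.112 0 0;65 0 0 0 0.112 0 0;65 0 0 0 0.112 0 0;65 0 0 0 0.112 0 0;65 0 0 0 0.112 0 0;65 0 0 0 0.112 0 0;65 0 0 0 0.112 0 0;65 0 0 0 0.112 0 0;65 0 0 0 0.112 0 0;65 0 0 0 0.112 0 0;65 0 0 0 0.112 0 0;65 0 0 0 0.112 0 0"}}

```text
time: 11.77
tool_pos: [0.4804, 0.2174, 0.1728]
ee_rot: [-2.985, 1.566, -2.846]
wrist_force: [-0.2, 0.2, -0.6]
width: 0.0612
```

>>> {"api": "step_arm", "payload": {"motion": "65 2 0 0 0 0 0;65 2 0 0 0 0 0;65 1 0 0 0 0 0;65 0 0 0 0 0 0;65 0 0 0 0 0 0;65 0 0 0 0 0 0"}}

```text
time: 12.27
tool_pos: [0.4819, 0.2179, 0.1259]
ee_rot: [0.425, 1.57, 0.57]
wrist_force: [-1.0, 0.0, -0.4]
width: 0.0614
```

```bash
python3 - <<'E'
from h import *
for n in("scene","top"): cv2.imwrite(f"pics/{n}6.png",snapshot(n)[:,:,::-1])
crop('pics/t6b.png','pics/top6.png',100,170,200,260,7)
crop('pics/s6b.png','pics/scene6.png',180,150,320,300,4)
goto((.4817,.2178,.029),8.2)
E
```

```text
t 12.37 pos [0.4824 0.218  0.1268] yaw 8.31 tiltx [0.0022 0.0008] w 0.0609 F [ 0.7 -0.1  0.2]
 turn rad [ 0.0019  0.0023 -0.0005] deg [ 0.11  0.13 -0.03]  shift cm(after turn) [ 9.78 -0.01 -0.08] rows>= 3.0  shift cm(no turn) [ 9.78 -0.02 -0.1 ]
```

View pics/t6b.png

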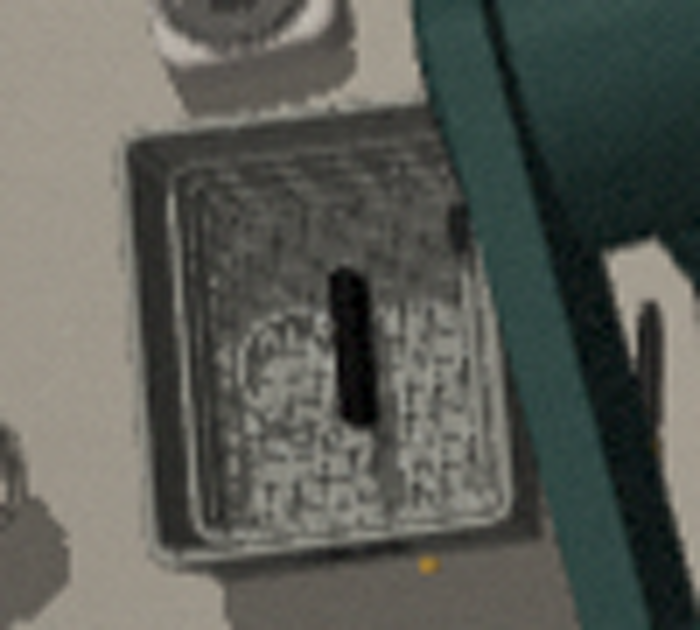

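View pics/s6b.png

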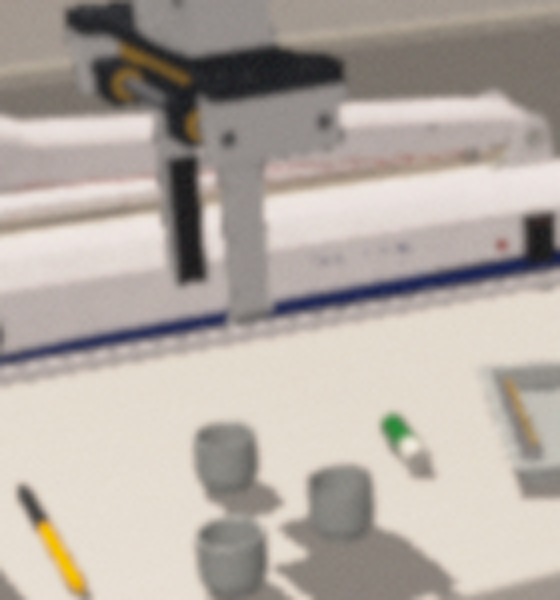

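The basket is flat in the box with its bar at (152,219) in the full image. The ring lies left of the bar, on the +y side. I'll measure the bar.

```bash
python3 - <<'E'
from h import *
im=cv2.imread('pics/top6.png')
for thr in(40,50):
    a,p=dark(im,(143,204,158,235),thr)[0]
    w=np.array([ray('top',u,v,.039)[:2] for u,v in p]); e,V=np.linalg.eigh(np.cov((w-w.mean(0)).T)); d=V[:,1]*np.sign(V[0,1]); q=(w-w.mean(0))@V
    mid=w.mean(0)+V@((q.max(0)+q.min(0))/2); yaw=np.arctan2(d[1],d[0]); 
    print(thr,a,w.mean(0).round(4),mid.round(4),np.ptp(q,axis=0).round(4),np.degrees(yaw).round(2),'ring',(mid+.0245*np.array([-d[1],d[0]])).round(4))
E
```

```text
40 120 [0.4971 0.4164] [0.4973 0.4165] [0.0137 0.0568] 9.45 ring [0.4933 0.4407]
50 127 [0.497  0.4163] [0.4974 0.4163] [0.0148 0.0567] 8.72 ring [0.4936 0.4406]
```

>>> {"api": "step_arm", "payload": {"motion": "65 2 0 -0.05 0 0 0;65 2 0 0 0 0 0;65 2 0 0 0 0 0;65 1.5 0 0 0 0 0;65 1.3 0 0 0 0 0;65 0.9 0 0 0 0 0;65 0 0 0 0 0 0;65 0 0 0 0 0 0;65 0 0 0 0 0 0"}}

```text
time: 13.12
tool_pos: [0.4822, 0.218, 0.0299]
ee_rot: [0.193, 1.568, 0.338]
wrist_force: [-0.1, 0.8, -0.4]
width: 0.0609
```

```bash
python3 - <<'E'
from h import *
for n in("scene","top"): cv2.imwrite(f"pics/{n}7.png",snapshot(n)[:,:,::-1])
crop('pics/s7b.png','pics/scene7.png',200,210,300,310,6)
goto((.4817,.2178,.029),8.2)
E
```

```text
t 13.22 pos [0.4822 0.2181 0.0299] yaw 8.31 tiltx [0.0026 0.0009] w 0.0609 F [ 0.1 -0.5 -0.4]
 turn rad [ 0.0019  0.0027 -0.0006] deg [ 0.11  0.15 -0.03]  shift cm(after turn) [ 0.09 -0.02 -0.06] rows>= 1.0  shift cm(no turn) [ 0.09 -0.02 -0.06]
```

View pics/s7b.png

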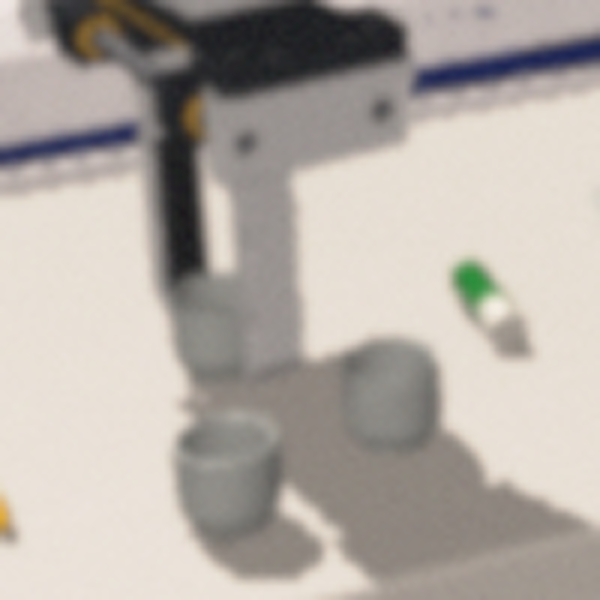

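```bash
python3 - <<'E'
from h import *
print(ray('top',142.4,222.9,.0145))
crop('pics/t6c.png','pics/top6.png',128,205,168,245,15)
E
```

```text
[0.49230965 0.4420218  0.0145    ]
```

View pics/t6c.png

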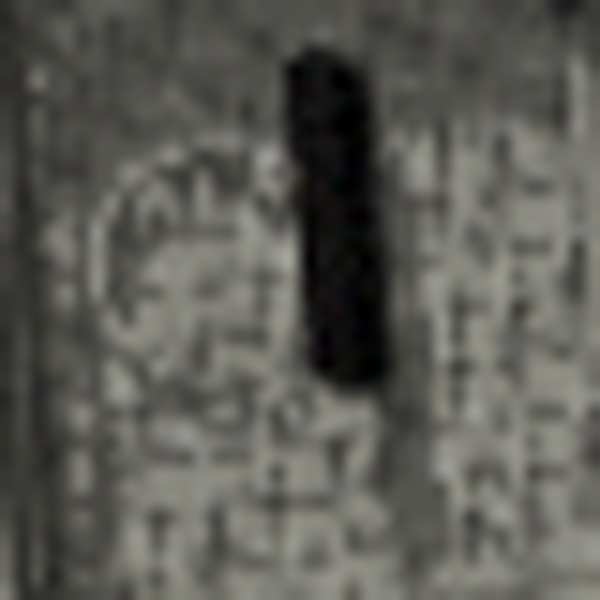

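>>> {"api": "step_arm", "payload": {"motion": "65 0.05 0 -0.04 0 0 0;0 0 0 0 0 0 0;0 0 0 0 0 0 0;0 0 0 0 0 0 0;0 0 0 0 0 0 0;0 0 0 0 0 0 0;0 0 0 0 0 0 0;0 0 0 0 0 0 0"}}

```text
time: 13.88
tool_pos: [0.481, 0.2177, 0.0281]
ee_rot: [0.093, 1.57, 0.238]
wrist_force: [0.1, -0.1, 0.5]
width: 0.0334
```

>>> {"api": "step_arm", "payload": {"motion": "0 -0.5 0 0 0 0 0;0 -1 0 0 0 0 0;0 -2 0 0 0 0 0;0 -3 0 0 0 0 0;0 -3 0 0 0 0 0;0 -2 0 0 0 0 0;0 -1 0 0 0 0 0;0 0 0 0 0 0 0;0 0 0 0 0 0 0"}}

```text
time: 14.63
tool_pos: [0.4807, 0.2176, 0.153]
ee_rot: [0.352, 1.57, 0.497]
wrist_force: [0.2, -0.3, -1.1]
width: 0.0338
```

```bash
python3 - <<'E'
from h import *
for n in("scene",): cv2.imwrite(f"pics/{n}8.png",snapshot(n)[:,:,::-1])
crop('pics/s8b.png','pics/scene8.png',190,160,310,300,4)
goto((.4933,.4428,.15),8.4)
E
```

```text
t 14.68 pos [0.48   0.2174 0.1517] yaw 8.31 tiltx [-0.0022 -0.0006] w 0.0338 F [ 0.2 -0.9 -1.5]
 turn rad [-0.0016 -0.0023  0.0003] deg [-0.09 -0.13  0.02]  shift cm(after turn) [ 0.17 22.1   4.6 ] rows>= 6.0  shift cm(no turn) [ 0.15 22.11  4.57]
```

View pics/s8b.png

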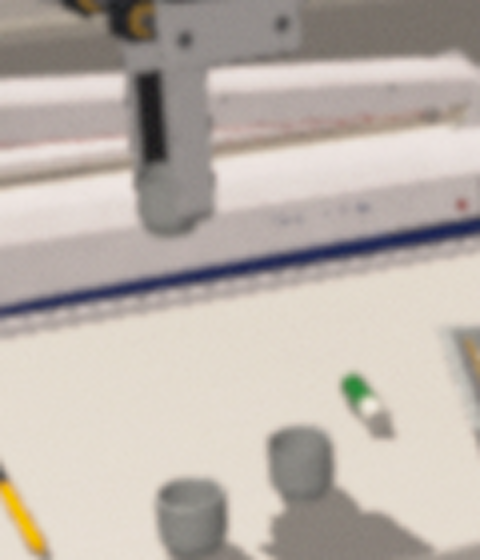

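>>> {"api": "step_arm", "payload": {"motion": "0 0 0.5 0.1 0 0 0;0 0 1 0.2 0 0 0;0 0 2 0.4 0 0 0;0 0 2.5 0.5 0 0 0;0 0 2.5 0.5 0 0 0;0 0 2.5 0.5 0 0 0;0 0 2.5 0.5 0 0 0;0 0 2.5 0.5 0 0 0;0 0 2.5 0.5 0 0 0;0 0 2 0.4 0 0 0;0 0 1 0.3 0 0 0;0 0 0.6 0.2 0 0 0;0 0 0 0 0 0 0;0 0 0 0 0 0 0;0 0 0 0 0 0 0;0 0 0 0 0 0 0"}}

```text
time: 16.02
tool_pos: [0.4946, 0.4419, 0.1532]
ee_rot: [-1.062, 1.571, -0.918]
wrist_force: [-0.1, -0.9, -1.5]
width: 0.0334
```

```bash
python3 - <<'E'
from h import *
goto((.4933,.4428,.15),8.4)
for n in("scene","top"): cv2.imwrite(f"pics/{n}9.png",snapshot(n)[:,:,::-1])
goto((.4933,.4428,.036),8.4)
crop('pics/s9b.png','pics/scene9.png',60,170,200,290,5)
E
```

```text
t 16.02 pos [0.4946 0.4419 0.1532] yaw 8.23 tiltx [ 0.0001 -0.0002] w 0.0334 F [-0.1 -0.9 -1.5]
 turn rad [-0.0029  0.0001  0.0002] deg [-0.17  0.01  0.01]  shift cm(after turn) [ 0.32  0.11 -0.12] rows>= 1.0  shift cm(no turn) [ 0.32  0.1  -0.12]
t 16.12 pos [0.4947 0.4422 0.1534] yaw 8.24 tiltx [0.0004 0.0002] w 0.0337 F [-1.1  0.  -0.7]
 turn rad [-0.0028  0.0005 -0.0001] deg [-0.16  0.03 -0.01]  shift cm(after turn) [11.74  0.08 -0.13] rows>= 3.0  shift cm(no turn) [11.74  0.08 -0.13]
```

View pics/s9b.png

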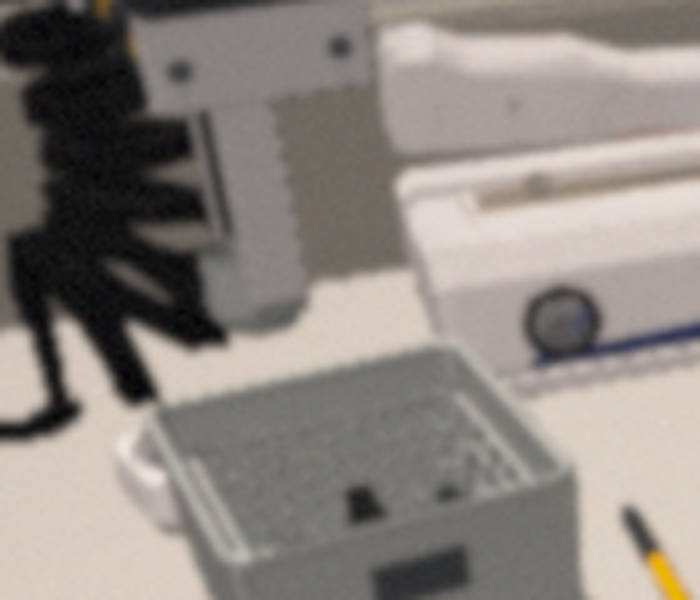

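>>> {"api": "step_arm", "payload": {"motion": "0 2 0.04 -0.1 0 0 0;0 2.5 0.04 -0.03 0 0 0;0 2 0 0 0 0 0;0 1.5 0 0 0 0 0;0 1 0 0 0 0 0;0 1 0 0 0 0 0;0 0.5 0 0 0 0 0;0 0.3 0 0 0 0 0;0 0 0 0 0 0 0;0 0 0 0 0 0 0"}}

```text
time: 16.95
tool_pos: [0.4935, 0.444, 0.046]
ee_rot: [0.542, 1.569, 0.687]
wrist_force: [0.3, -0.2, -0.8]
width: 0.0335
```

```bash
python3 - <<'E'
from h import *
goto((.4933,.4428,.0355),8.4)
E
```

```text
t 16.95 pos [0.4935 0.444  0.046 ] yaw 8.31 tiltx [0.0013 0.0011] w 0.0335 F [ 0.3 -0.2 -0.8]
 turn rad [-0.0016  0.0015 -0.0009] deg [-0.09  0.08 -0.05]  shift cm(after turn) [ 1.05 -0.11 -0.03] rows>= 1.0  shift cm(no turn) [ 1.05 -0.11 -0.04]
```

>>> {"api": "step_arm", "payload": {"motion": "0 0.3 -0.06 0 0 0 0;0 0.3 -0.04 0 0 0 0;0 0.2 0 0 0 0 0;0 0 0 0 0 0 0;0 0 0 0 0 0 0"}}

```text
time: 17.37
tool_pos: [0.493, 0.4425, 0.0368]
ee_rot: [-2.811, 1.57, -2.666]
wrist_force: [-0.2, 0.4, -0.1]
width: 0.0333
```

>>> {"api": "step_arm", "payload": {"motion": "0 0.1 0 0 0 0 0;0 0.1 0 0 0 0 0;0 0 0 0 0 0 0;0 0 0 0 0 0 0"}}

```text
time: 17.7
tool_pos: [0.4933, 0.4427, 0.0351]
ee_rot: [0.663, 1.57, 0.808]
wrist_force: [0.4, 1.5, 0.3]
width: 0.0339
```

```bash
python3 - <<'E'
from h import *
goto((.4933,.4428,.0355),8.4)
E
```

```text
t 17.7 pos [0.4933 0.4427 0.0351] yaw 8.31 tiltx [0.0003 0.0003] w 0.0339 F [0.4 1.5 0.3]
 turn rad [-0.0016  0.0004 -0.0003] deg [-0.09  0.02 -0.02]  shift cm(after turn) [-0.04  0.01  0.01] rows>= 1.0  shift cm(no turn) [-0.04  0.01  0.01]
```

>>> {"api": "step_arm", "payload": {"motion": "40 0 0 0 0 0 0;45 0 0 0 0 0 0;55 0 0 0 0 0 0;60 0 0 0 0 0 0;60 0 0 0 0 0 0;60 0 0 0 0 0 0;60 -1 0 0 0 0 0;60 -2 0 0 0 0 0;60 -3 0 0 0 0 0;60 -4 0 0 0 0 0;60 -4 0 0 0 0 0;60 0 -3 0 0 0 0;60 0 -4 0 0 0 0;60 0 -4 0 0 0 0;60 0 -4 0 0 0 0;60 0 -4 0 0 0 0;60 0 -4 0 0 0 0;60 0 0 0 0 0 0;60 0 0 0 0 0 0"}}

```text
time: 19.28
tool_pos: [0.527, 0.2132, 0.1762]
ee_rot: [0.331, 1.569, 0.472]
wrist_force: [-0.3, -0.1, -0.2]
width: 0.0565
```

```bash
python3 - <<'E'
from h import *
for n in("scene","top"): cv2.imwrite(f"pics/{n}10.png",snapshot(n)[:,:,::-1])
goto((.4548,.0157,.12),90-15.8)
crop('pics/t10b.png','pics/top10.png',100,170,200,260,7)
crop('pics/s10b.png','pics/scene10.png',80,220,200,310,6)
E
```

```text
t 19.38 pos [0.5265 0.2155 0.1757] yaw 8.3 tiltx [0.0008 0.0011] w 0.0563 F [-0.   0.3  0.8]
 turn rad [-1.1501e+00  1.4000e-03 -3.0000e-04] deg [-6.59e+01  8.00e-02 -2.00e-02]  shift cm(after turn) [  5.57   1.45 -21.18] rows>= 6.0  shift cm(no turn) [  5.54 -18.74  -9.98]
```

View pics/t10b.png

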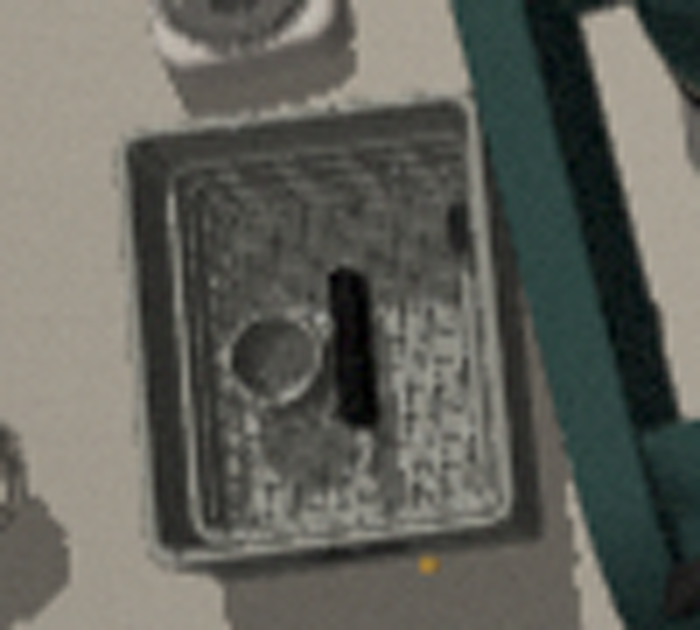

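View pics/s10b.png

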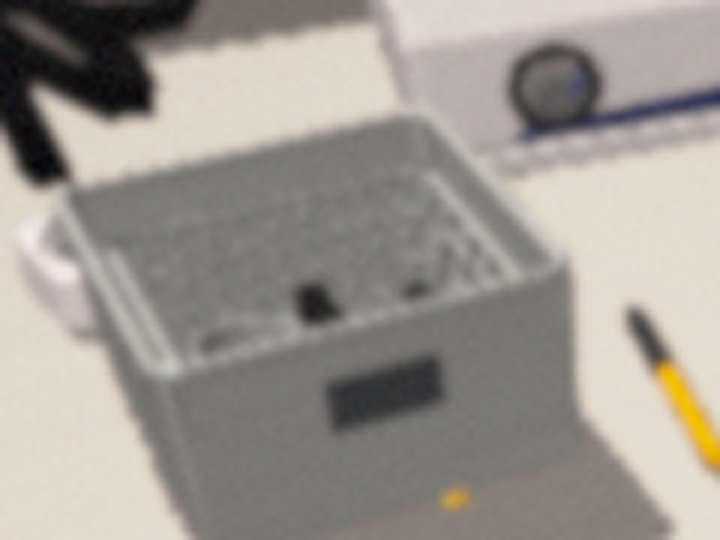

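```bash
python3 - <<'E'
from h import *
k=7
c=ray('top',100+(277.5)/k-.5,170+360.5/k-.5,.038); l=ray('top',100+232/k-.5,170+360.5/k-.5,.038);r=ray('top',100+322/k-.5,170+360.5/k-.5,.038)
print(c,np.linalg.norm(l-r)); b=np.array([.4973,.4182]); d=c[:2]-b; y=np.radians(8.4); print(d@[np.cos(y),np.sin(y)],d@[-np.sin(y),np.cos(y)])
# basket rim inner ref: expected rim corners
for z in (.054,):
  for cx in((.4965,.419),):
    for sx,sy in((1,1),(1,-1),(-1,-1),(-1,1)):
      q=np.array(cx)+sx*.069*np.array([np.cos(y),np.sin(y)])+sy*.054*np.array([-np.sin(y),np.cos(y)]); print((proj('top',[*q,z])-[100,170])*7)
E
```

```text
[0.49219122 0.44319643 0.038     ] 0.031363459909369645
-0.001402421882973122 0.025474583573000937
[158.63916737 164.63489715]
[468.49754418 125.55978192]
[506.10494423 510.19409329]
[191.2984247  551.30918308]
```

>>> {"api": "step_arm", "payload": {"motion": "33 0 -2.34 -1.25 0 0 0;33 0 -2.34 -1.25 0 0 0;33 0 -2.34 -1.25 0 0 0;33 0 -2.34 -1.25 0 0 0;33 0 -2.34 -1.25 0 0 0;33 0 -2.34 -1.25 0 0 0;33 0 -2.34 -1.24 0 0 0;33 0 -2.36 -1.24 0 0 0;33 0 0 0 -0.1045 0 0;33 0 0 0 -0.1045 0 0;33 0 0 0 -0.1045 0 0;33 0 0 0 -0.1045 0 0;33 0 0 0 -0.1045 0 0;33 0 0 0 -0.1045 0 0;33 0 0 0 -0.1045 0 0;33 0 0 0 -0.1045 0 0;33 0 0 0 -0.1045 0 0;33 0 0 0 -0.1045 0 0;33 0 0 0 -0.105 0 0"}}

```text
time: 20.97
tool_pos: [0.4551, 0.0169, 0.1753]
ee_rot: [-0.36, 1.57, 0.943]
wrist_force: [-0.0, 0.5, 0.6]
width: 0.0312
```

>>> {"api": "step_arm", "payload": {"motion": "33 2 0 0 0 0 0;33 2 0 0 0 0 0;33 1.5 0 0 0 0 0;33 0 0 0 0 0 0;33 0 0 0 0 0 0;33 0 0 0 0 0 0"}}

```text
time: 21.47
tool_pos: [0.4555, 0.016, 0.1211]
ee_rot: [-1.246, 1.569, 0.05]
wrist_force: [0.5, -0.3, 0.8]
width: 0.031
```

```bash
python3 - <<'E'
from h import *
for n in("scene","top"): cv2.imwrite(f"pics/{n}11.png",snapshot(n)[:,:,::-1])
goto((.4547,.0157,.025),90-15.8)
crop('pics/s11b.png','pics/scene11.png',270,170,390,290,6)
crop('pics/t11b.png','pics/top11.png',270,190,370,290,6)
E
```

```text
t 21.57 pos [0.4558 0.0155 0.1216] yaw 74.25 tiltx [ 0.0029 -0.0001] w 0.0312 F [-0.2 -0.3  0.1]
 turn rad [0.0008 0.0007 0.0028] deg [0.05 0.04 0.16]  shift cm(after turn) [ 9.66  0.11 -0.01] rows>= 3.0  shift cm(no turn) [ 9.66  0.13 -0.02]
```

View pics/s11b.png

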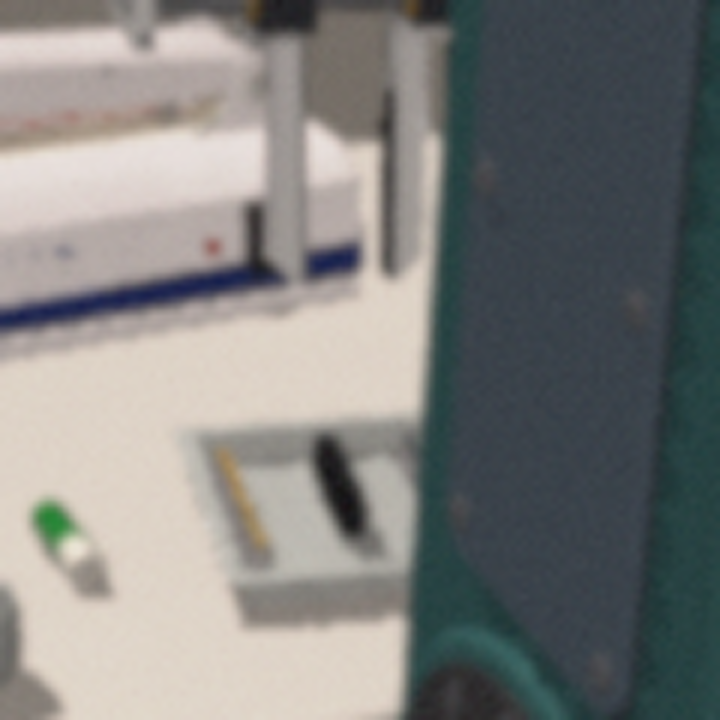

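View pics/t11b.png

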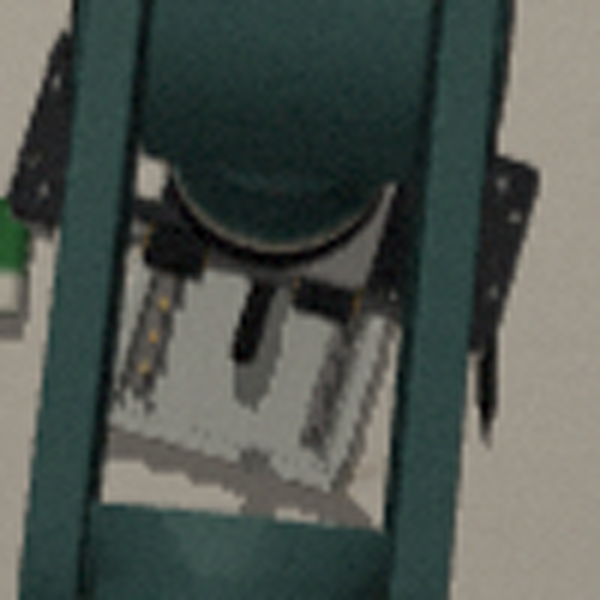

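>>> {"api": "step_arm", "payload": {"motion": "33 2 0.05 0 0 0 0;33 2.5 0.05 0 0 0 0;33 2 0 0 0 0 0;33 1.5 0 0 0 0 0;33 1 0 0 0 0 0;33 0.6 0 0 0 0 0;33 0 0 0 0 0 0;33 0 0 0 0 0 0;0 0 0 0 0 0 0;0 0 0 0 0 0 0;0 0 0 0 0 0 0;0 0 0 0 0 0 0;0 0 0 0 0 0 0;0 0 0 0 0 0 0"}}

```text
time: 22.73
tool_pos: [0.4546, 0.0158, 0.0249]
ee_rot: [-0.888, 1.568, 0.407]
wrist_force: [-1.1, 2.8, 4.5]
width: 0.0098
```

```bash
python3 - <<'E'
from h import *
goto((.4547,.0157,.025),90-15.8)
E
```

```text
t 22.73 pos [0.4546 0.0158 0.0249] yaw 74.19 tiltx [0.0022 0.0009] w 0.0098 F [-1.1  2.8  4.5]
 turn rad [-0.0002  0.0015  0.0018] deg [-0.01  0.08  0.1 ]  shift cm(after turn) [-0.01 -0.01 -0.01] rows>= 1.0  shift cm(no turn) [-0.01 -0.01 -0.01]
```

>>> {"api": "step_arm", "payload": {"motion": "0 -1 0 0 0 0 0;0 -2 0 0 0 0 0;0 -3 0 0 0 0 0;0 -3 0 0 0 0 0;0 -3 0 0 0 0 0;0 -2 0 0 0 0 0;0 -1 0 0 0 0 0;0 0 0 0 -0.084 0 0;0 0 0 0 -0.084 0 0;0 0 0 0 -0.084 0 0;0 0 0 0 -0.084 0 0;0 0 0 0 -0.085 0 0;0 0 0 0 0 0 0;0 0 0 0 0 0 0"}}

```text
time: 23.9
tool_pos: [0.4529, 0.0153, 0.1728]
ee_rot: [1.46, 1.568, -3.109]
wrist_force: [0.2, -1.0, -2.7]
width: 0.0099
```

```bash
python3 - <<'E'
from h import *
goto((.4965,.4192,.175),98.3)
E
```

```text
t 23.9 pos [0.4529 0.0153 0.1728] yaw 98.19 tiltx [-0.0028 -0.0001] w 0.0099 F [ 0.2 -1.  -2.7]
 turn rad [-0.0019  0.0003 -0.0027] deg [-0.11  0.02 -0.16]  shift cm(after turn) [ -0.22 -10.15  39.34] rows>= 10.0  shift cm(no turn) [ -0.24 -10.07  39.35]
```

>>> {"api": "step_arm", "payload": {"motion": "0 0 -0.26 1 0 0 0;0 0 -0.51 2 0 0 0;0 0 -0.77 3 0 0 0;0 0 -0.77 3 0 0 0;0 0 -0.77 3 0 0 0;0 0 -0.77 3 0 0 0;0 0 -0.77 3 0 0 0;0 0 -0.77 3 0 0 0;0 0 -0.77 3 0 0 0;0 0 -0.77 3 0 0 0;0 0 -0.77 3 0 0 0;0 0 -0.77 3 0 0 0;0 0 -0.77 3 0 0 0;0 0 -0.51 2 0 0 0;0 0 -0.26 1 0 0 0;0 0 -0.08 0.3 0 0 0;0 0 0 0 0 0 0;0 0 0 0 0 0 0;0 0 0 0 0 0 0"}}

```text
time: 25.48
tool_pos: [0.4968, 0.4176, 0.1742]
ee_rot: [3.013, 1.57, -1.556]
wrist_force: [-0.2, 0.3, -2.3]
width: 0.0097
```

>>> {"api": "step_arm", "payload": {"motion": "0 1.5 0 0 0 0 0;0 1.5 0 0 0 0 0;0 1.5 0 0 0 0 0;0 0.5 0 0 0 0 0;0 0 0 0 0 0 0;0 0 0 0 0 0 0;0 0 0 0 0 0 0"}}

```text
time: 26.07
tool_pos: [0.4974, 0.4189, 0.1256]
ee_rot: [-1.1, 1.568, 0.615]
wrist_force: [0.8, -0.8, -2.2]
width: 0.0096
```

```bash
python3 - <<'E'
from h import *
for n in("scene","top"): cv2.imwrite(f"pics/{n}12.png",snapshot(n)[:,:,::-1])
goto((.4965,.4192,.067),98.3)
crop('pics/s12b.png','pics/scene12.png',70,180,200,290,6)
y=np.radians(8.2)
for sx,sy in((1,1),(1,-1),(-1,-1),(-1,1)):
  q=np.array((.4965,.4192))+sx*.069*np.array([np.cos(y),np.sin(y)])+sy*.054*np.array([-np.sin(y),np.cos(y)]); print((proj('scene',[*q,robot.get_obs()['tool_pos'][2]-.025+.0145])-[70,180])*6)
E
```

```text
t 26.17 pos [0.4974 0.4192 0.1257] yaw 98.3 tiltx [0.0023 0.0016] w 0.0098 F [ 0.3  0.  -3. ]
 turn rad [0.0001 0.0012 0.0025] deg [0.   0.07 0.14]  shift cm(after turn) [5.87 0.09 0.01] rows>= 2.0  shift cm(no turn) [5.87 0.1  0.01]
[116.74481579 307.52043747]
[458.56923984 237.84505781]
[589.06427064 372.79335841]
[211.48905405 461.96387652]
```

View pics/s12b.png

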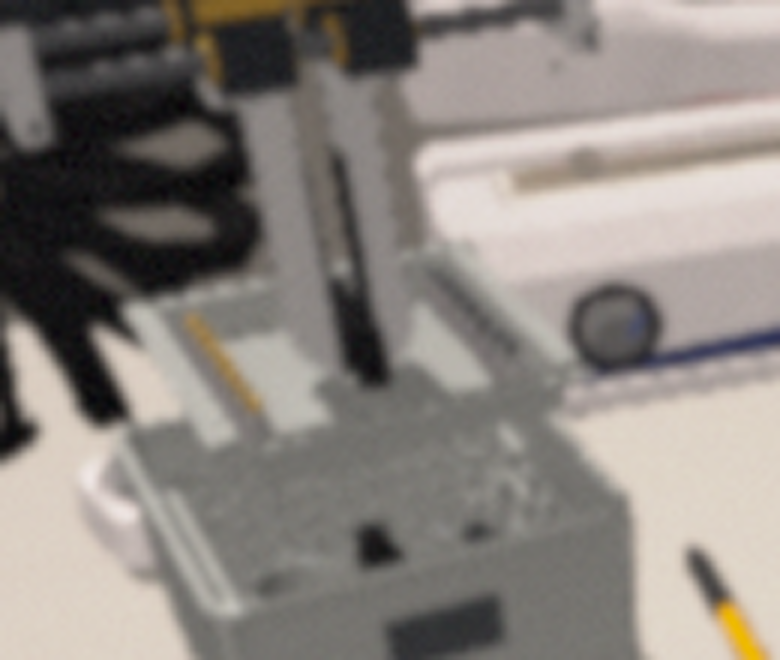

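>>> {"api": "step_arm", "payload": {"motion": "0 1.5 0.05 0 0 0 0;0 1.5 0.04 0 0 0 0;0 0.8 0 0 0 0 0;0 0.3 0 0 0 0 0;0 0 0 0 0 0 0;0 0 0 0 0 0 0"}}

```text
time: 26.67
tool_pos: [0.4961, 0.419, 0.0837]
ee_rot: [-1.168, 1.57, 0.548]
wrist_force: [-0.6, 0.4, -2.4]
width: 0.0096
```

```bash
python3 - <<'E'
from h import *
for n in("scene","top"): cv2.imwrite(f"pics/{n}13.png",snapshot(n)[:,:,::-1])
goto((.4965,.4192,.067),98.3)
crop('pics/s13b.png','pics/scene13.png',80,220,190,290,7)
crop('pics/t13b.png','pics/top13.png',100,170,200,260,7)
E
```

```text
t 26.77 pos [0.4964 0.4191 0.0842] yaw 98.32 tiltx [0.0017 0.001 ] w 0.0099 F [-0.7 -0.1 -2.9]
 turn rad [0.0004 0.0008 0.0018] deg [0.02 0.05 0.1 ]  shift cm(after turn) [ 1.72 -0.01  0.01] rows>= 1.0  shift cm(no turn) [ 1.72 -0.01  0.  ]
```

View pics/s13b.png

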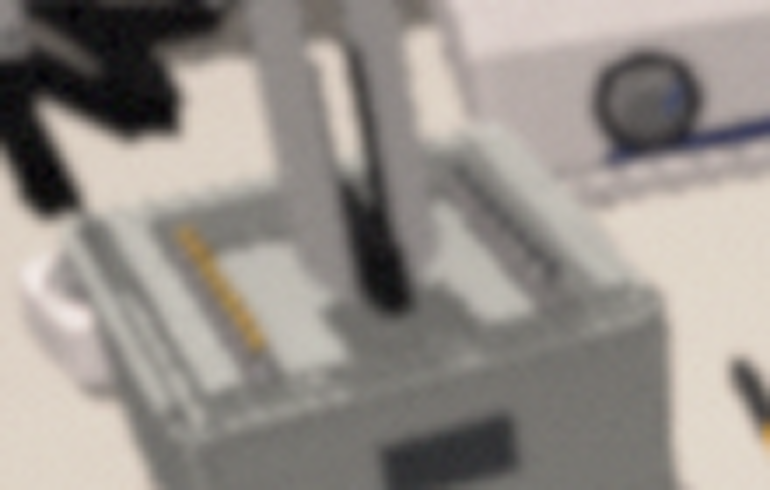

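View pics/t13b.png

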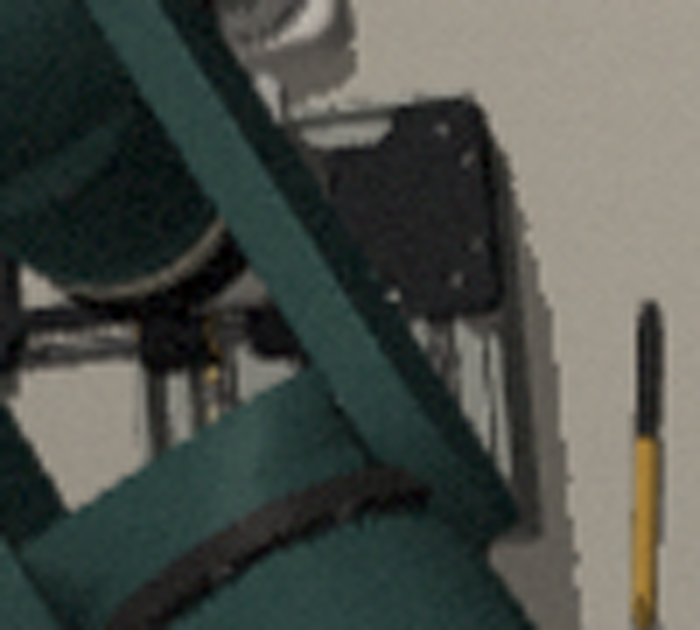

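>>> {"api": "step_arm", "payload": {"motion": "0 0.3 0 0 0 0 0;0 0.2 0 0 0 0 0;0 0.2 0 0 0 0 0;0 0.2 0 0 0 0 0;0 0 0 0 0 0 0"}}

```text
time: 27.18
tool_pos: [0.4955, 0.4185, 0.0732]
ee_rot: [1.982, 1.57, -2.585]
wrist_force: [-0.6, 0.6, -3.7]
width: 0.0098
```

>>> {"api": "step_arm", "payload": {"motion": "0 0.2 0 0 0 0 0;0 0.2 0 0 0 0 0;0 0 0 0 0 0 0;0 0 0 0 0 0 0"}}

```text
time: 27.52
tool_pos: [0.4957, 0.4187, 0.0698]
ee_rot: [1.716, 1.571, -2.851]
wrist_force: [0.8, 0.0, -2.7]
width: 0.0096
```

>>> {"api": "step_arm", "payload": {"motion": "0 0.2 0 0 0 0 0;0 0.1 0 0 0 0 0;0 0 0 0 0 0 0;0 0 0 0 0 0 0"}}

```text
time: 27.85
tool_pos: [0.4959, 0.4188, 0.067]
ee_rot: [-0.544, 1.571, 1.172]
wrist_force: [-0.8, -0.2, -2.7]
width: 0.0094
```

Entered with no lateral force. I'll lower the last millimetre until there is contact.

>>> {"api": "step_arm", "payload": {"motion": "0 0.1 0 0 0 0 0;0 0 0 0 0 0 0;0 0 0 0 0 0 0"}}

```text
time: 28.1
tool_pos: [0.4959, 0.4189, 0.0669]
ee_rot: [-1.018, 1.57, 0.698]
wrist_force: [-1.4, -0.4, 1.8]
width: 0.0097
```

```bash
python3 - <<'E'
from h import *
goto((.4965,.4192,.067),98.3)
E
```

```text
t 28.1 pos [0.4959 0.4189 0.0669] yaw 98.33 tiltx [0.0006 0.0005] w 0.0097 F [-1.4 -0.4  1.8]
 turn rad [0.0005 0.0004 0.0006] deg [0.03 0.02 0.04]  shift cm(after turn) [-0.01 -0.06  0.02] rows>= 1.0  shift cm(no turn) [-0.01 -0.06  0.02]
```

Contact (the force changed sign) at the expected height of 0.067. I'll release it.

>>> {"api": "step_arm", "payload": {"motion": "10 0 0 0 0 0 0;20 0 0 0 0 0 0;30 0 0 0 0 0 0;30 0 0 0 0 0 0;30 0 0 0 0 0 0;30 -1 0 0 0 0 0;30 -2 0 0 0 0 0;30 -3 0 0 0 0 0;30 -4 0 0 0 0 0;30 -2 0 0 0 0 0;33 0 0.4 -3 0 0 0;33 0 0.5 -4 0 0 0;33 0 0.5 -4 0 0 0;33 0 0.5 -4 0 0 0;33 0 0.5 -4 0 0 0;33 0 0.5 -4 0 0 0;33 0 0.5 -4 0 0 0;33 0 0 0 0 0 0;33 0 0 0 0 0 0"}}

```text
time: 29.68
tool_pos: [0.5016, 0.145, 0.1871]
ee_rot: [-1.254, 1.569, 0.458]
wrist_force: [-0.3, -0.3, 0.4]
width: 0.0312
```

```bash
python3 - <<'E'
from h import *
for n in("scene","top"): cv2.imwrite(f"pics/{n}14.png",snapshot(n)[:,:,::-1])
crop('pics/s14b.png','pics/scene14.png',80,220,190,290,7)
crop('pics/t14b.png','pics/top14.png',100,170,200,260,7)
goto((.467,-.379,.18),88.4)
y=np.radians(8.3)
for sx,sy in((1,1),(1,-1),(-1,-1),(-1,1)):
  q=np.array((.496,.419))+sx*.069*np.array([np.cos(y),np.sin(y)])+sy*.054*np.array([-np.sin(y),np.cos(y)]); print((proj('scene',[*q,.0565])-[80,220])*7,(proj('top',[*q,.0565])-[100,170])*7)
E
```

```text
t 29.78 pos [0.5014 0.1473 0.1866] yaw 98.32 tiltx [0.001  0.0011] w 0.0308 F [0.4 0.2 1.4]
 turn rad [0.1732 0.001  0.001 ] deg [9.92 0.06 0.06]  shift cm(after turn) [  0.66   1.97 -52.71] rows>= 13.0  shift cm(no turn) [  0.6   11.03 -51.58]
[110.71061821 269.12701432] [156.53514019 163.88851774]
[496.43851153 178.10485737] [467.03675646 125.26017485]
[648.97822113 352.54430424] [503.99235135 510.7279641 ]
[224.62848848 468.12941335] [188.51671646 551.38757548]
```

View pics/s14b.png

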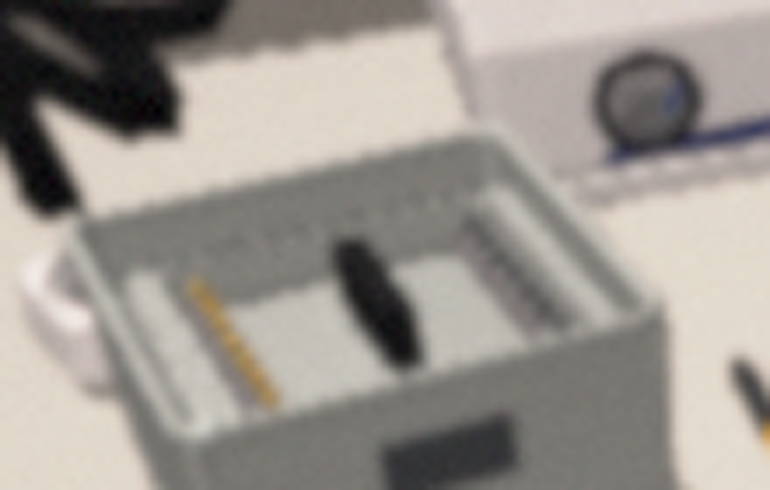

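View pics/t14b.png

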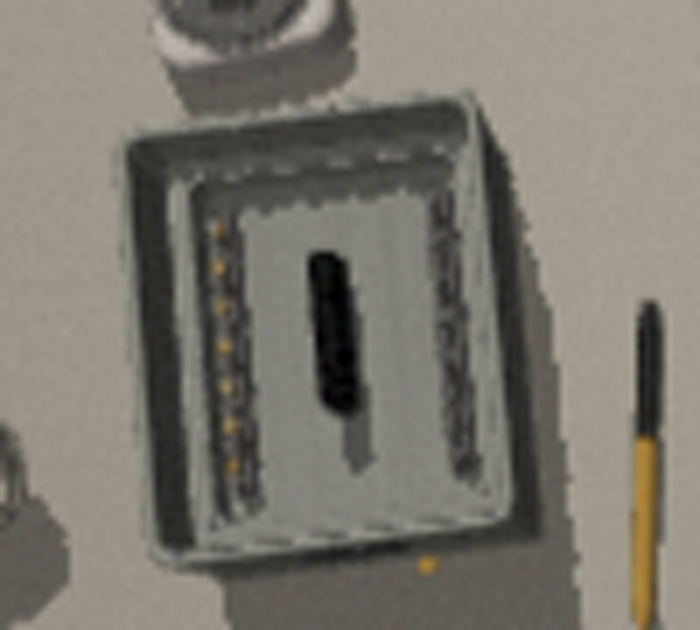

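>>> {"api": "step_arm", "payload": {"motion": "53 0 0 0 0.086 0 0;53 0 0 0 0.086 0 0;53 0 0.06 -1.5 0 0 0;53 0 0.12 -3.2 0 0 0;53 0 0.12 -3.2 0 0 0;53 0 0.12 -3.2 0 0 0;53 0 0.12 -3.2 0 0 0;53 0 0.12 -3.2 0 0 0;53 0 0.12 -3.2 0 0 0;53 0 0.12 -3.2 0 0 0;53 0 0.12 -3.2 0 0 0;53 0 0.12 -3.2 0 0 0;53 0 0.12 -3.2 0 0 0;53 0 0.12 -3.2 0 0 0;53 0 0.12 -3.2 0 0 0;53 0 0.12 -3.2 0 0 0;53 0 0.12 -3.2 0 0 0;53 0 0.12 -3.2 0 0 0;53 0 0.12 -3.2 0 0 0;53 0 0 0 0 0 0"}}

```text
time: 31.45
tool_pos: [0.4678, -0.3833, 0.1849]
ee_rot: [2.669, 1.569, -2.072]
wrist_force: [-0.0, -0.5, -0.7]
width: 0.0494
```

>>> {"api": "step_arm", "payload": {"motion": "53 1.5 0 0 0 0 0;53 2.5 0 0 0 0 0;53 2.5 0 0 0 0 0;53 0 0 0 0 0 0;53 0 0 0 0 0 0;53 0 0 0 0 0 0"}}

```text
time: 31.95
tool_pos: [0.4688, -0.379, 0.1223]
ee_rot: [-2.123, 1.569, -0.577]
wrist_force: [0.1, 0.1, 0.0]
width: 0.0498
```

```bash
python3 - <<'E'
from h import *
for n in("scene","top"): cv2.imwrite(f"pics/{n}15.png",snapshot(n)[:,:,::-1])
crop('pics/t15b.png','pics/top15.png',420,180,540,300,6)
goto((.4675,-.380,.039),88.6)
E
```

```text
t 32.05 pos [ 0.4688 -0.3799  0.1234] yaw 88.53 tiltx [ 0.003  -0.0026] w 0.0498 F [-0.   0.8  0.5]
 turn rad [-0.0012 -0.0025  0.003 ] deg [-0.07 -0.15  0.17]  shift cm(after turn) [ 8.44  0.13 -0.02] rows>= 3.0  shift cm(no turn) [8.44 0.16 0.01]
```

View pics/t15b.png

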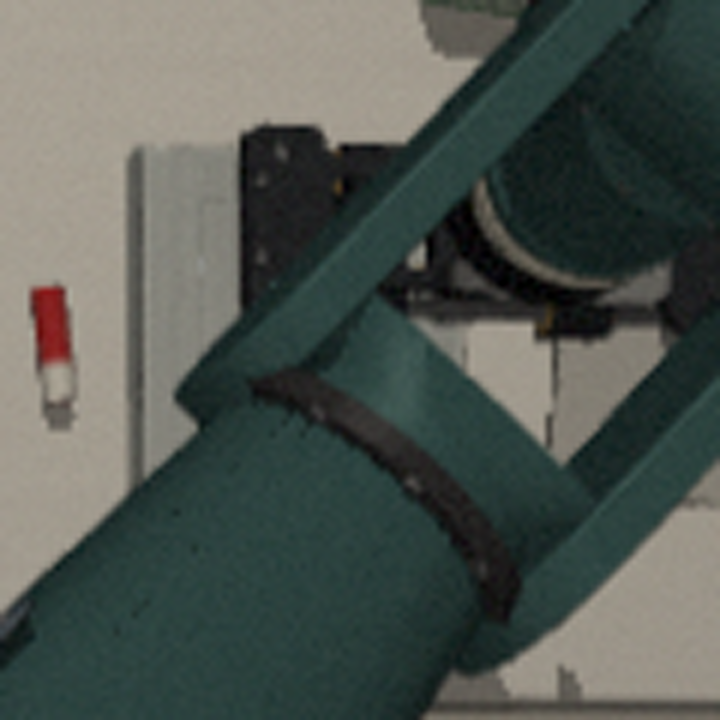

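View pics/scene15.png

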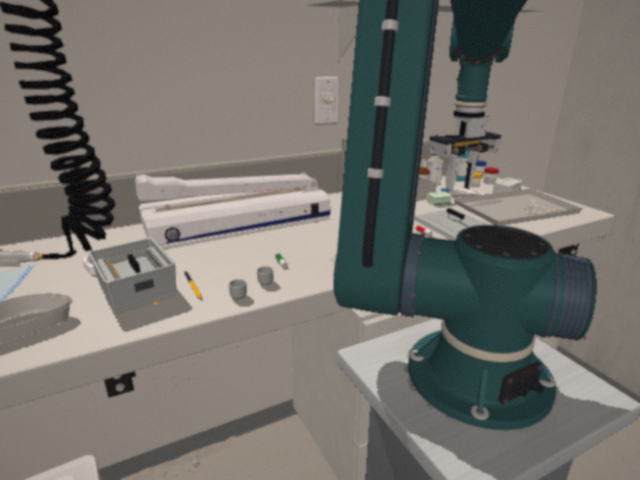

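>>> {"api": "step_arm", "payload": {"motion": "53 2 0.05 0 0 0 0;53 2 0.05 0 0 0 0;53 2 0.04 0 0 0 0;53 1.3 0 0 0 0 0;53 0.8 0 0 0 0 0;53 0.3 0 0 0 0 0;53 0 0 0 0 0 0;40 0 0 0 0 0 0;30 0 0 0 0 0 0;20 0 0 0 0 0 0;0 0 0 0 0 0 0;0 0 0 0 0 0 0;0 0 0 0 0 0 0;0 0 0 0 0 0 0;0 0 0 0 0 0 0"}}

```text
time: 33.3
tool_pos: [0.466, -0.3797, 0.0372]
ee_rot: [-2.368, 1.57, -0.824]
wrist_force: [0.0, -0.2, 0.6]
width: 0.0098
```

```bash
python3 - <<'E'
from h import *
goto((.4675,-.380,.039),88.6)
E
```

```text
t 33.3 pos [ 0.466  -0.3797  0.0372] yaw 88.47 tiltx [ 0.0003 -0.0003] w 0.0098 F [ 0.  -0.2  0.6]
 turn rad [-0.0024 -0.0003  0.0003] deg [-0.13 -0.02  0.02]  shift cm(after turn) [-0.18 -0.15 -0.03] rows>= 1.0  shift cm(no turn) [-0.18 -0.15 -0.03]
```

>>> {"api": "step_arm", "payload": {"motion": "0 -1 0 0 0 0 0;0 -2 0 0 0 0 0;0 -3 0 0 0 0 0;0 -3 0 0 0 0 0;0 -3 0 0 0 0 0;0 -3 0 0 0 0 0;0 -1.5 0 0 0 0 0;0 0 0 0 -0.057 0 0;0 0 0 0 -0.057 0 0;0 0 0 0 -0.057 0 0;0 0 0 0 0 0 0"}}

```text
time: 34.22
tool_pos: [0.4656, -0.3792, 0.2016]
ee_rot: [0.558, 1.569, 2.274]
wrist_force: [-0.2, -0.1, -3.7]
width: 0.0096
```

```bash
python3 - <<'E'
from h import *
goto((.4955,.4197,.20),98.3)
for n in("scene","top"): cv2.imwrite(f"pics/{n}16.png",snapshot(n)[:,:,::-1])
E
```

```text
t 34.22 pos [ 0.4656 -0.3792  0.2016] yaw 98.31 tiltx [-0.001   0.0011] w 0.0096 F [-0.2 -0.1 -3.7]
 turn rad [ 0.0002  0.0013 -0.0008] deg [ 0.01  0.07 -0.05]  shift cm(after turn) [  0.16 -14.5   78.62] rows>= 20.0  shift cm(no turn) [  0.25 -14.51  78.62]
```

View pics/scene16.png

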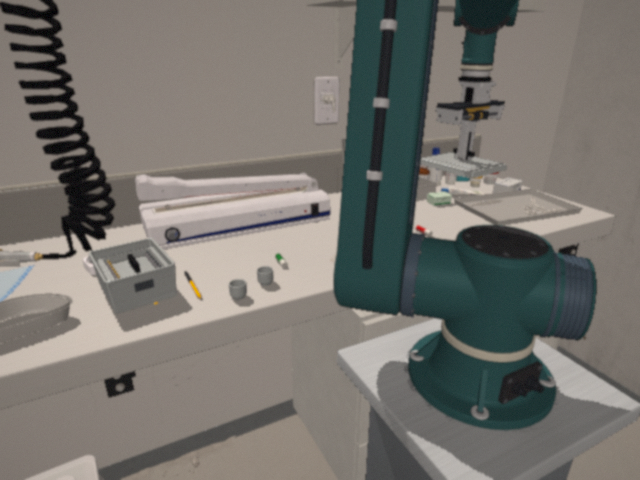

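>>> {"api": "step_arm", "payload": {"motion": "0 0 -0.18 1 0 0 0;0 0 -0.37 2 0 0 0;0 0 -0.555 3 0 0 0;0 0 -0.555 3 0 0 0;0 0 -0.555 3 0 0 0;0 0 -0.555 3 0 0 0;0 0 -0.555 3 0 0 0;0 0 -0.555 3 0 0 0;0 0 -0.555 3 0 0 0;0 0 -0.555 3 0 0 0;0 0 -0.555 3 0 0 0;0 0 -0.555 3 0 0 0;0 0 -0.555 3 0 0 0;0 0 -0.555 3 0 0 0;0 0 -0.555 3 0 0 0;0 0 -0.555 3 0 0 0;0 0 -0.555 3 0 0 0;0 0 -0.555 3 0 0 0;0 0 -0.555 3 0 0 0;0 0 -0.555 3 0 0 0"}}

```text
time: 35.98
tool_pos: [0.4873, 0.2017, 0.2021]
ee_rot: [0.566, 1.57, 2.281]
wrist_force: [0.6, -0.7, -2.8]
width: 0.0099
```

>>> {"api": "step_arm", "payload": {"motion": "0 0 -0.555 3 0 0 0;0 0 -0.555 3 0 0 0;0 0 -0.555 3 0 0 0;0 0 -0.555 3 0 0 0;0 0 -0.555 3 0 0 0;0 0 -0.46 2.5 0 0 0;0 0 -0.37 2 0 0 0;0 0 -0.22 1.2 0 0 0;0 0 -0.11 0.6 0 0 0;0 0 -0.06 0.3 0 0 0;0 0 0 0 0 0 0;0 0 0 0 0 0 0;0 0 0 0 0 0 0"}}

```text
time: 37.07
tool_pos: [0.4971, 0.4181, 0.2023]
ee_rot: [-2.47, 1.57, -0.756]
wrist_force: [0.3, -0.6, -3.0]
width: 0.0099
```

>>> {"api": "step_arm", "payload": {"motion": "0 1.5 0 0 0 0 0;0 1.5 0 0 0 0 0;0 1.5 0 0 0 0 0;0 1 0 0 0 0 0;0 0.5 0 0 0 0 0;0 0 0 0 0 0 0;0 0 0 0 0 0 0;0 0 0 0 0 0 0"}}

```text
time: 37.73
tool_pos: [0.4974, 0.4194, 0.1434]
ee_rot: [-1.098, 1.568, 0.617]
wrist_force: [0.3, 0.5, -2.5]
width: 0.0099
```

```bash
python3 - <<'E'
from h import *
for n in("scene","top"): cv2.imwrite(f"pics/{n}17.png",snapshot(n)[:,:,::-1])
goto((.4955,.4197,.098),98.3)
crop('pics/s17b.png','pics/scene17.png',60,180,200,290,5.6)
o=robot.get_obs()['tool_pos']
y=np.radians(8.3);a=np.array([np.cos(y),np.sin(y)]);b=np.array([-a[1],a[0]])
for sx,sy in((1,1),(1,-1),(-1,-1),(-1,1)):
  q=o[:2]+.001*a+sx*.086*a+sy*.071*b; e=np.array((.4964,.4197))+sx*.0775*a+sy*.0625*b
  print('lid',(proj('scene',[*q,o[2]-.0375])-[60,180])*5.6,'box',(proj('scene',[*e,.072])-[60,180])*5.6)
E
```

```text
t 37.83 pos [0.4974 0.4195 0.1435] yaw 98.26 tiltx [0.0021 0.0015] w 0.0098 F [ 0.3  0.3 -2.5]
 turn rad [-0.0007  0.0011  0.0023] deg [-0.04  0.07  0.13]  shift cm(after turn) [4.55 0.19 0.04] rows>= 2.0  shift cm(no turn) [4.55 0.2  0.04]
lid [105.89597593 305.10588036] box [158.23181365 397.47753706]
lid [518.11712875 220.36308229] box [516.73469282 316.52419526]
lid [675.75867282 376.54327229] box [656.17482841 467.98179414]
lid [209.60549289 491.56967871] box [256.6106302  574.10114676]
```

View pics/s17b.png

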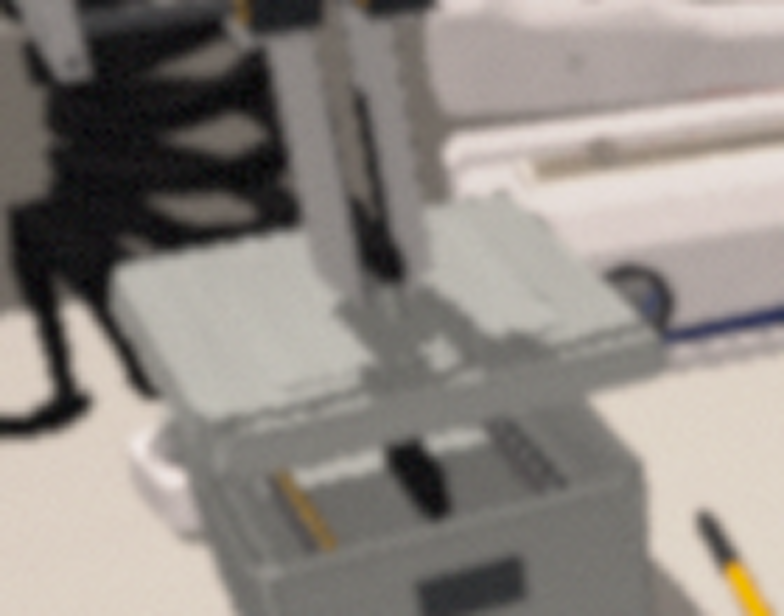

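View pics/top17.png

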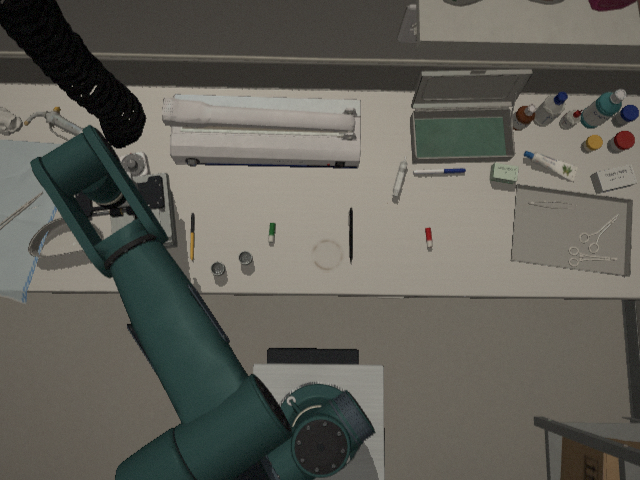

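```bash
python3 - <<'E'
from h import *
im=cv2.imread('pics/scene17.png')[220:275,75:190]; im=cv2.resize(im,None,fx=6.9,fy=6.9,interpolation=cv2.INTER_CUBIC)
im=cv2.convertScaleAbs(im,alpha=1.6,beta=-80)
o=np.array([.4974,.4195,.1435])
y=np.radians(8.3);a=np.array([np.cos(y),np.sin(y)]);b=np.array([-a[1],a[0]])
def L(z,hx,hy,c,col):
    P=[((proj('scene',[*(c+sx*hx*a+sy*hy*b),z])-[75,220]+.5)*6.9).astype(int).tolist() for sx,sy in((1,1),(1,-1),(-1,-1),(-1,1))]
    cv2.polylines(im,[np.array(P)],True,col,1)
L(o[2]-.0375,.086,.071,o[:2]+.001*a,(0,0,255))
L(o[2]-.0375+.016,.081,.066,o[:2]+.001*a,(0,255,255))
L(.072,.0775,.0625,np.array((.4964,.4197)),(0,255,0))
cv2.imwrite('pics/s17c.png',im)
E
```

View pics/s17c.png

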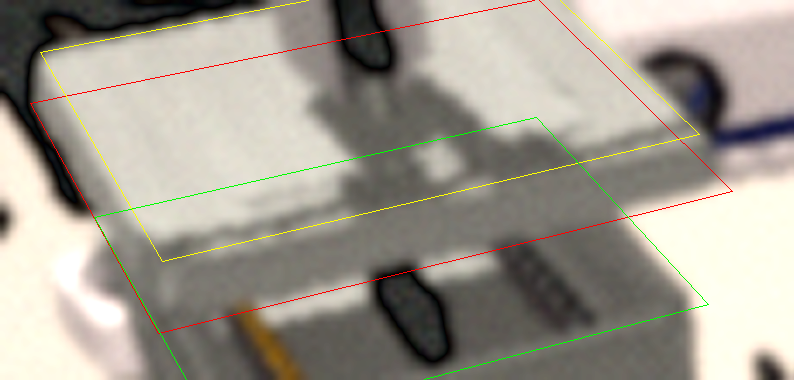

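>>> {"api": "step_arm", "payload": {"motion": "0 1 0.08 0 0 0 0;0 1 0.06 0 0 0 0;0 0.8 0 0 0 0 0;0 0.3 0 0 0 0 0;0 0 0 0 0 0 0;0 0 0 0 0 0 0"}}

```text
time: 38.33
tool_pos: [0.4952, 0.4188, 0.1102]
ee_rot: [2.023, 1.57, -2.546]
wrist_force: [0.6, 0.1, -2.8]
width: 0.0096
```

```bash
python3 - <<'E'
from h import *
for n in("scene",): cv2.imwrite(f"pics/{n}18.png",snapshot(n)[:,:,::-1])
goto((.4955,.4197,.098),98.3)
im=cv2.imread('pics/scene18.png')[225:295,75:190]; im=cv2.resize(im,None,fx=6.9,fy=6.9,interpolation=cv2.INTER_CUBIC)
cv2.imwrite('pics/s18c.png',cv2.convertScaleAbs(im,alpha=1.6,beta=-80))
E
```

```text
t 38.38 pos [0.4955 0.4191 0.111 ] yaw 98.26 tiltx [0.0001 0.0001] w 0.0099 F [-0.4  0.9 -3.1]
 turn rad [-0.0006  0.0001  0.0001] deg [-0.04  0.    0.  ]  shift cm(after turn) [ 1.3  -0.01  0.06] rows>= 1.0  shift cm(no turn) [ 1.3  -0.01  0.06]
```

View pics/s18c.png

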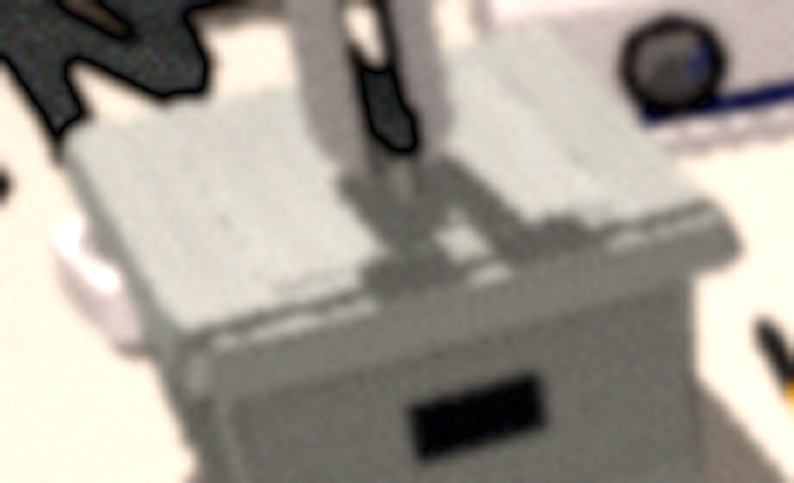

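>>> {"api": "step_arm", "payload": {"motion": "0 0.2 0 0.1 0 0 0;0 0.2 0 0 0 0 0;0 0.2 0 0 0 0 0;0 0 0 0 0 0 0;0 0 0 0 0 0 0"}}

```text
time: 38.8
tool_pos: [0.4952, 0.4199, 0.1048]
ee_rot: [1.946, 1.57, -2.623]
wrist_force: [0.6, 0.2, -3.0]
width: 0.0097
```

>>> {"api": "step_arm", "payload": {"motion": "0 0.2 0 0 0 0 0;0 0.2 0 0 0 0 0;0 0 0 0 0 0 0;0 0 0 0 0 0 0"}}

```text
time: 39.13
tool_pos: [0.4952, 0.4199, 0.1007]
ee_rot: [1.998, 1.57, -2.57]
wrist_force: [0.8, 0.0, -2.5]
width: 0.0094
```

>>> {"api": "step_arm", "payload": {"motion": "0 0.2 0 0 0 0 0;0 0.1 0 0 0 0 0;0 0 0 0 0 0 0;0 0 0 0 0 0 0"}}

```text
time: 39.47
tool_pos: [0.4952, 0.4199, 0.0978]
ee_rot: [1.937, 1.571, -2.631]
wrist_force: [-0.0, 0.9, -2.1]
width: 0.0094
```

>>> {"api": "step_arm", "payload": {"motion": "0 0.1 0 0 0 0 0;0 0.05 0 0 0 0 0;0 0 0 0 0 0 0;0 0 0 0 0 0 0"}}

```text
time: 39.8
tool_pos: [0.4954, 0.4201, 0.0969]
ee_rot: [-1.105, 1.57, 0.61]
wrist_force: [-0.3, 0.2, -2.0]
width: 0.0098
```

>>> {"api": "step_arm", "payload": {"motion": "0 0.1 0 0 0 0 0;0 0 0 0 0 0 0;0 0 0 0 0 0 0"}}

```text
time: 40.05
tool_pos: [0.4954, 0.4201, 0.0968]
ee_rot: [-1.129, 1.57, 0.586]
wrist_force: [-2.7, -1.3, 4.0]
width: 0.0096
```

Seated: the force reversed at 0.0968. I'll release it, lift and look.

>>> {"api": "step_arm", "payload": {"motion": "10 0 0 0 0 0 0;25 0 0 0 0 0 0;40 0 0 0 0 0 0;50 0 0 0 0 0 0;50 0 0 0 0 0 0;50 -1 0 0 0 0 0;50 -2 0 0 0 0 0;50 -3 0 0 0 0 0;50 -3 0 0 0 0 0;50 -2 0 0 0 0 0;50 0 0 -3 0 0 0;50 0 0 -4 0 0 0;50 0 0 -4 0 0 0;50 0 0 -4 0 0 0;50 0 0 -4 0 0 0;50 0 0 -4 0 0 0;50 0 0 -4 0 0 0;50 0 0 0 0 0 0;50 0 0 0 0 0 0;50 0 0 0 0 0 0"}}

```text
time: 41.72
tool_pos: [0.5343, 0.153, 0.2061]
ee_rot: [-0.855, 1.57, 0.859]
wrist_force: [1.3, 0.5, -0.4]
width: 0.0468
```

```bash
python3 - <<'E'
from h import *
for n in("scene","top"): cv2.imwrite(f"pics/{n}19.png",snapshot(n)[:,:,::-1])
print(robot.get_obs()['time'],robot.get_obs()['tool_pos'])
y=np.radians(8.3);a=np.array([np.cos(y),np.sin(y)]);b=np.array([-a[1],a[0]])
for n,(x0,y0,x1,y1),k in(("scene",(75,225,190,310),6.5),("top",(100,170,200,260),6.5)):
    im=cv2.imread(f'pics/{n}19.png')[y0:y1,x0:x1]; im=cv2.resize(im,None,fx=k,fy=k,interpolation=cv2.INTER_CUBIC)
    for hx,hy,z,col in((.086,.071,.060,(0,0,255)),(.032,.005,.1035,(0,255,0))):
        P=[((proj(n,[*(np.array((.4964,.4197))+sx*hx*a+sy*hy*b),z])-[x0,y0]+.5)*k).astype(int).tolist() for sx,sy in((1,1),(1,-1),(-1,-1),(-1,1))]
        cv2.polylines(im,[np.array(P)],True,col,1)
    cv2.imwrite(f'pics/{n}19c.png',im)
E
```

```text
41.8167 [0.53400504 0.15403931 0.20577977]
```

View pics/scene19c.png

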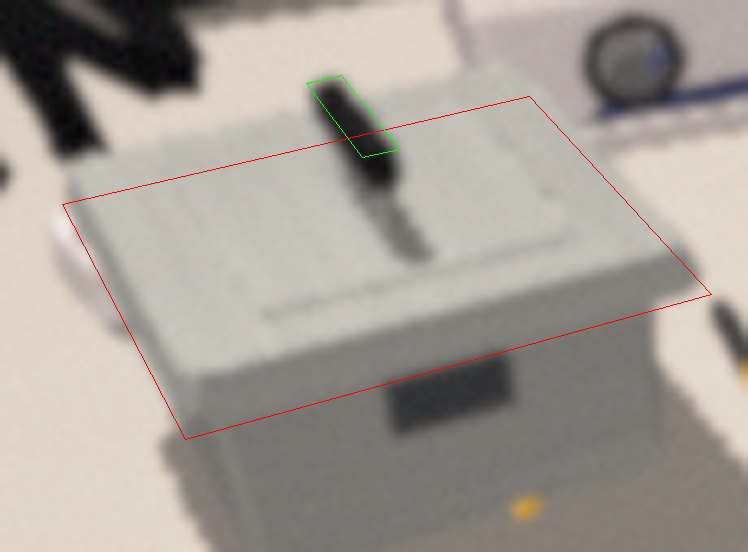

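View pics/top19c.png

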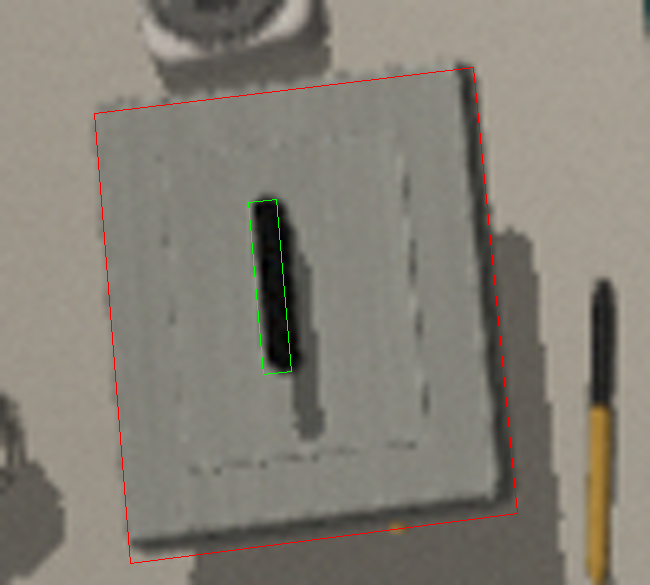

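The lid outline matches the box-centred prediction within about 2 mm in both views, and it lies level. I'll hand in the job.

```bash
python3 - <<'E'
from bench import robot
print(robot.close_job())
E
```

```text
the job is handed in; nothing more can be done
None
```

I packed the box in the set order and handed the job in at about 42 s of the 128 s allowed; no verdict was reported. First the empty basket went in, then the cup (the one farthest from the base) into its ring, the drill tray onto the basket's rim, and last the lid.

**Seating:** Tray and lid each showed the wrist force reverse within about 0.5 mm of the seated height. For the cup, the load came off the wrist at its seated height. The basket showed no clear contact force. It was released within about 1 mm of its seated height, and the pictures showed it lying flat.

**Last pictures:**
- **Cup:** it was about 25.5 mm from the bar in the basket's y (nominal 24.5) and 1.4 mm off in x, and looked upright.
- **Lid:** it lay level and centred on the box within about 2 mm in both views. The gripper was clear, resting at a height of 0.2 m and well to the side.

**Disagreement:** For the basket and tray, the camera and arm readings of their place in the box differed by 2–4 mm in y. That is within the 8 mm tolerance, so I left it. The lid now hides the cup, so its final state could not be seen again.

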